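# Prepare the vacuum-gauge calibration stand

## Robot

A 6-joint arm with a two-finger parallel gripper is mounted at the origin on a cart in front of the work surface, level with it; the furniture and walls round the work are solid. World frame = base frame: x ahead of the robot, y to its left, z up, the work surface at z = 0. Lengths are in mm, angles in degrees, forces in N, time in s.
With the tool pointing down it reaches from about 250 to 775 mm from the base axis. Payload 8.9 kg.
Tool frame: the origin (TCP) lies on the centre line of the jaws, within the pads' length; the fingertips stand 19 mm ahead of it and the grasp point (between the pads) is the TCP (ctrl.tcp_to_tips is the distance from the TCP to the fingertips, in mm); z points along the fingers, y is the direction in which the jaws open and shut (so a half turn about z gives the same grasp; the last joint's range is limited). The gripper opens to 85 mm and grips with 20 to 120 N. Pads are 22 mm wide; open, the fingers measure 114 mm over their backs; the gripper's body (76 mm by 85 mm) begins 54 mm behind the grasp point. The pads swing forward as they close: fully open they stand 13 mm farther back than shut.
Start: joints at [59.8, 16.656, -8.789, 64.555, 0, 82.019], TCP at [198.524, 486.016, 250.305] pointing down, gripper open.
Joint ranges: [-144.48, 144.48], [-52.06, 99.96], [-74.48, 78.29], [-112.23, 115.85], [-86.99, 84.42], [-180, 180]. Speed limits (degrees/s): [127.2, 127.2, 159.86, 180, 180, 180].

## Interface

Orientations are given as [roll, pitch, yaw] about the fixed x, y, z axes, in that order (R = Rz(yaw) Ry(pitch) Rx(roll)).
In Python, from workcell import ctrl gives the robot as it stands.
- The arm moves only by the tool drive_tool, never from a script. Its argument "targets" is a list of rows, each a list of 3 entries, a list of its own where there are three numbers: the shift along the world's x, y, z in mm, then the turn about the world's z in degrees, then the gripper's target within -1 to 1 (fully open at 1, half-way at 0, shut at -1). In form: [[[x, y, z], spin, fingers], ...]. A call has 1 to 5 rows; each row is the pose to reach, as a shift and turn from the pose commanded when the call began; what a row does not reach only later rows make up. A row lasts 1/12 s, in which the tool goes at most 41.7 mm and 7.16 degrees, less where a joint would pass 70% of its speed; a pose out of reach is approached as far as the arm can. A call with a gripper value outside its range is refused whole. The fingers move at their own pace and stop on an object; "force" is the grip in N (left out, the last holds). Time passes only in rows, so rows that repeat a pose let the fingers close. It gives the time, the measured TCP pose, the force and the opening at its end, in the units of the state.
- ctrl.get_obs(): the state, without advancing time (a new reading comes with each control period).
- ctrl.grab_frame(name): name is "scene" or "side" or "wrist"; returns (picture, depth): 480x640x3 uint8, red, green, blue; 480x640 float32, mm along the optical axis (not along the pixel's ray), 0 where there is no reading.
- ctrl.camera_model(name): a dict with "mtx" (3x3 intrinsics, pixels), "origin" and "attitude" of the camera in the world. Camera axes: x right, y up, looking along -z (the intrinsics and any distortion apply to the point x, -y, -z); pixel columns grow to the right and rows downward; lengths in mm; the calibration is good to about 2 mm. The wrist camera is an equidistant fisheye: a pixel r from the principal point sees the ray r / f radians off the axis. A picture is of the moment at which its call begins: read the wrist's pose just before it. camera_model takes no time and is no camera call; for the wrist camera it gives the pose at the moment of the call.
- ctrl.finish_job(): hands the job in, once; it reports no verdict.
The state is a dict: "t": time; "qpos": joint angles; "qd": joint speeds; "joint_efforts": joint torques, N m; "ee_pos": TCP position; "eef_rot": TCP orientation; "force": force on the tool from outside, world axes, zero at the start; "wrist_torque": the same for the moment, N m; "opening": finger opening in mm.
Only numpy, scipy, OpenCV 4.12 (cv2) and the standard library are available. Lean on these libraries where they do the work, as an engineer would, in place of code of your own. Each camera call takes 0.05 s, during which the arm holds its last target. There are 200 camera calls.

## Task

Lift the orange blanking cover off the port block and lay it flat on the bench, lower the vacuum gauge, dial to the front, over the two pins of the port block until its plate lies flush in its place, and hang every brass slotted mass on the stand's weight hanger, stacked flat with the stem at the end of each slot and the slots of neighbouring masses clearly staggered (some 60 degrees apart) so that none can slide off. Only when the gauge and all the masses are in place, turn the regulator knob until its pointer is on the red mark, then slide the red fork lock fully home over the knob. Do not knock the flask or the beaker.

Things in the scene. Friction and masses are not known exactly. Their poses are not given: they have to be found in the camera images.
- stand: vacuum-gauge calibration stand, fixed to the bench: white base plate 155 mm deep, 285 mm wide, its top 20 mm above the bench; on it, seen by the robot from left to right, a port block with two pins, a load arm on a column (132 mm tall) with the weight hanger, and a regulator with its lock. Origin under the plate's centre; x to its back (away from the robot, turned up to 0.15 rad), y to its left, z up
- pin_front (a point): foot of the stand's front locating pin: its axis at the top face of the aluminium port block, 30 mm above the bench. The pin is 8 mm across and 15 mm tall, its last 5 mm a cone. Axes as the stand's
- pin_back (a point): foot of the back locating pin, same form, 74 mm behind the front pin; axes as the stand's
- cover: orange plastic blanking cover, loose over the two pins of the port block, 0.09 kg: plate 96 mm (x) x 56 mm (y) x 8 mm thick with two holes for the pins and a bar handle on top. Origin at the centre of its underside; axes as the stand's at the start
- cover_grip (a point): centre of the cover's bar handle, 22 mm above the plate's underside: 40 mm long (x), 14 mm wide (y), from the plate's top (8 mm) up to 34 mm; pinch it from above across y
- gauge: vacuum gauge, loose on the bench, about 0.4 kg: aluminium plate 100 mm (x) x 60 mm (y) x 10 mm thick with two through holes 10 mm across; on it a brass neck and an upright round dark case. Origin at the centre of the plate's underside; the white dial faces -x; z up
- gauge_case (a point): centre of the gauge's round case, 50 mm above the plate's underside. The case is 56 mm across and 28 mm thick along x, with flat front and back and its top 78 mm above the plate's underside; best pinched from above across the 28 mm. x axis from the dial to the back
- hole_front (a point): centre of the gauge plate's front hole, at the plate's underside, 37 mm before the case (dial side), 50 mm below its centre; it belongs on pin_front
- hole_back (a point): centre of the gauge plate's back hole, at the plate's underside, 37 mm behind the case; it belongs on pin_back
- hanger_pan (a point): centre of the top face of the hanger's round pan (54 mm across), 80 mm above the bench. An 8 mm steel stem rises 45 mm from it to the load arm: 14 mm wide, 18 mm at the eye, its nut 54 mm above the pan; it runs level to a column 87 mm behind the stem. Masses come in from the front, slots within 45 degrees of the stand's x, or fingers meet the arm. Sinks 1 mm with each mass. Axes as the stand's
- knob (a joint): angle of the regulator's black bar knob (rad), counter-clockwise from above positive; 0 when the white pointer on the bar is on the red mark at the front of its white dial. It turns stiffly (0.04 N m) and stays where it is left
- knob_grip (a point): centre of the knob's bar grip, 48.5 mm above the bench. The bar is 44 mm long, 13 mm wide, 23 mm tall (top 60 mm above the bench). This frame turns with the knob: -x points along the bar to the pointer end; z up
- lock (a joint): travel of the red fork lock (m): 0 open, 0.051 fully home. It slides to the front of the stand (-x); its two steel prongs then pass on either side of the knob's bar, which they do only with the knob on its mark (they straighten the last few degrees). About 2 N to slide; stays where it is left
- lock_tab (a point): centre of the lock's upright red tab, 61 mm above the bench: 16 mm wide (y), 22 mm long (x), 26 mm tall (top 74 mm above the bench); pinch it from above across y. When open it stands 93 mm behind the knob's axis. Axes as the stand's
- mass_1_centre (a point): centre, half-way up, of a brass slotted mass: a disc 60 mm across and 10 mm thick, 0.2 kg, lying flat. Its slot, 11 mm wide (17 mm at the mouth), runs from the rim along the disc's +x axis to 5.5 mm past the centre. Two gripping flats on the rim, 56 mm apart, face +y and -y; both faces are alike. Two to four masses are present in a run
- mass_1: slotted mass 1 as above; origin at the centre of its underside, axes as mass_1_centre
- mass_2_centre (a point): centre, half-way up, of a brass slotted mass, the same as mass_1; may be absent
- mass_2: slotted mass 2 as above; origin at the centre of its underside, axes as mass_2_centre
- mass_3_centre (a point): centre, half-way up, of a brass slotted mass, the same as mass_1; may be absent
- mass_3: slotted mass 3 as above; origin at the centre of its underside, axes as mass_3_centre
- mass_4_centre (a point): centre, half-way up, of a brass slotted mass, the same as mass_1; may be absent
- mass_4: slotted mass 4 as above; origin at the centre of its underside, axes as mass_4_centre
- flask: bystander: clear conical glass flask, 72 mm across and 125 mm tall, behind the stand's left; origin under its centre; not to be knocked
- beaker: bystander: white plastic beaker, 82 mm across and 90 mm tall, behind the stand; origin under its centre; not to be knocked
There are look-alikes about, which are no part of the job. What is shaped like the cover but black is not meant. What is shaped like the mass_1 but green is not meant.

How it is judged:
By the outcome, as a careful person would: the job done as asked, in the order asked, and still so for the second after the job is handed in, with the robot touching nothing.
Of mass_1, mass_2, mass_3, mass_4 only 2 to 4 are there at a start; the rules pass over those that are not, and their reading is None.
At some moment in a run one of mass_1, mass_2, mass_3, mass_4 may be knocked a few centimetres aside while the robot is not near it.
It also fails if it takes over 210 s, if anything falls off the work surface, if the arm or the gripper's body presses on something with over 40 N, if the wrist force passes 120 N, or if a joint passes its speed limit or range.

## Working session

There is one attempt and no reset: what is moved stays moved. The work goes in short steps, Python scripts to look and compute and a tool call to move; the robot and the scene stay as the last step left them, time stands still between calls to the robot, and variables do not carry over. Pictures are saved under pics/ and viewed, about 12 in all and at most 16, crops included, and the job is handed in when it is done.

Besides the shell and the picture viewer there is one more tool, called after "Emit:" by a JSON object that holds its "method" and its "body". drive_tool: Moves the arm, as the interface text tells. Its arguments: {"type":"object","properties":{"targets":{"type":"array","items":{"type":"array"}},"force":{"type":"number"}},"required":["targets"]}

```bash
mkdir -p pics; ls; cat > h.py <<'E'
import numpy as np, cv2
from workcell import ctrl
def grab(n,save=None):
    m=ctrl.camera_model(n); im,d=ctrl.grab_frame(n)
    if save: cv2.imwrite('pics/'+save+'.png',im[:,:,::-1]); np.savez('pics/'+save,im=im,d=d,K=m['mtx'],o=m['origin'],a=np.array(m['attitude'],float))
    return im,d,m
E
python3 - <<'E'
from h import *
print(ctrl.get_obs())
for n in ['scene','side','wrist']:
    im,d,m=grab(n,n+'0'); print(n,m)
E
```

```text
pics
{'t': 0.0, 'qpos': array([ 5.97999977e+01,  1.66910697e+01, -8.82897049e+00,  6.45558518e+01,
       -5.10961913e-04,  8.20185974e+01]), 'qd': array([-0.0392285 ,  0.01776236,  0.00879247,  0.12390853, -0.05168665,
       -0.11122461]), 'joint_efforts': array([ 2.06737022e-03, -5.37146330e+01,  3.31366789e+01,  1.60012871e-02,
       -1.44454066e-04, -3.84810370e-07]), 'ee_pos': array([198.31851393, 485.66454444, 249.72655168]), 'eef_rot': array([-1.79924772e+02, -1.00317176e-02,  1.57781394e+02]), 'force': array([-0.21149185, -0.35568857, -0.45840969]), 'wrist_torque': array([ 0.00536878, -0.02095793,  0.01410493]), 'opening': 85.22318551904013}
scene {'mtx': array([[451.72746719,   0.        , 313.19443195],
       [  0.        , 451.72746719, 244.65574631],
       [  0.        ,   0.        ,   1.        ]]), 'origin': array([ 337.14388992, -772.82776882,  773.68158386]), 'attitude': array([ 41.33397312,   0.58720924, -25.77983682])}
side {'mtx': array([[574.4283827 ,   0.        , 320.47356672],
       [  0.        , 574.4283827 , 235.75604703],
       [  0.        ,   0.        ,   1.        ]]), 'origin': array([488.91787591, 705.92033603, 522.16864621]), 'attitude': array([  63.10664779,    1.22267803, -172.92737266])}
wrist {'mtx': array([[371.64829954,   0.        , 317.37372497],
       [  0.        , 371.64829954, 242.2189789 ],
       [  0.        ,   0.        ,   1.        ]]), 'origin': array([127.51431771, 514.73058275, 375.00538397]), 'attitude': array([-1.73839481e+01,  4.06423279e-02,  6.77790533e+01])}
```

View pics/scene0.png

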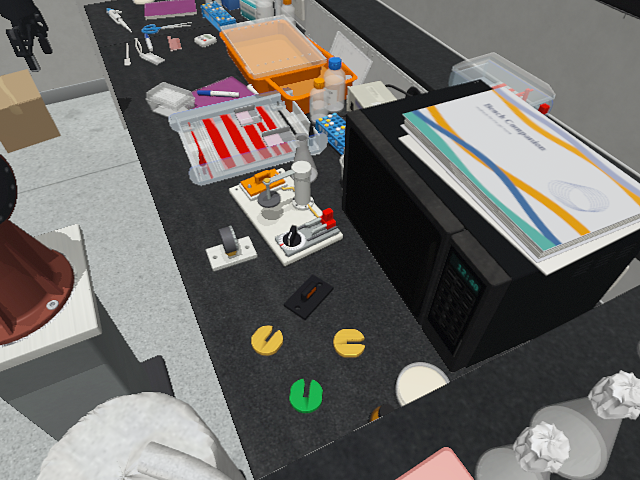

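View pics/side0.png

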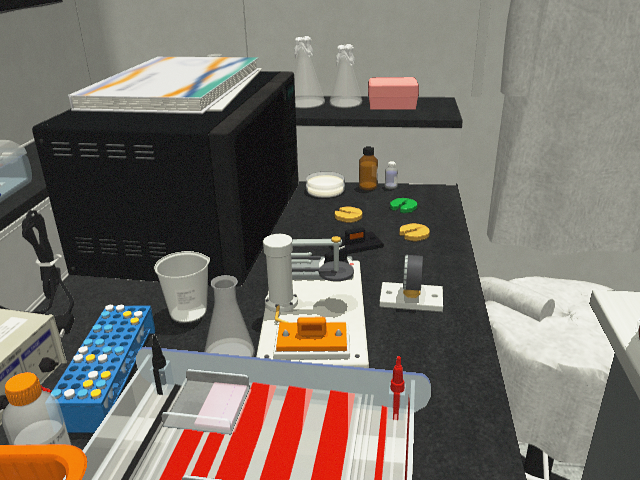

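Both views show two brass masses (scene 267,340 and 349,343), a green decoy (306,395), a black decoy cover (310,296), the gauge (230,245), and the stand with the cover at its left (265,183). The knob is at (293,237) and the red lock at (325,217).

```bash
cat >> h.py <<'E'
from scipy.spatial.transform import Rotation as Ro
def cloud(d,m,fish=False):
    K=np.array(m['mtx']);R=Ro.from_euler('xyz',m['attitude'],degrees=True).as_matrix();o=np.array(m['origin'])
    v,u=np.mgrid[0:480,0:640].astype(float)
    x=(u-K[0,2])/K[0,0];y=(v-K[1,2])/K[1,1]
    if fish:
        r=np.hypot(x,y)+1e-9;s=np.tan(np.minimum(r,1.5))/r;x=x*s;y=y*s
    P=np.stack([x*d,-y*d,-d],-1)@R.T+o
    P[d<=0]=np.nan
    return P
def topdown(im,P,x0,x1,y0,y1,s,zlo=-10,zhi=300):
    """ortho picture: up=+x, left=+y, s px/mm; highest z wins"""
    H=int((x1-x0)*s);W=int((y1-y0)*s);out=np.zeros((H,W,3),np.uint8)
    p=P.reshape(-1,3);c=im.reshape(-1,3);k=np.isfinite(p[:,0])&(p[:,2]>zlo)&(p[:,2]<zhi);p=p[k];c=c[k]
    i=np.argsort(p[:,2]);p=p[i];c=c[i]
    r=((x1-p[:,0])*s).astype(int);q=((y1-p[:,1])*s).astype(int);k=(r>=0)&(r<H)&(q>=0)&(q<W)
    out[r[k],q[k]]=c[k];return out
def hsv(im): return cv2.cvtColor(im,cv2.COLOR_RGB2HSV)
def blobs(mask,P,amin=30):
    n,l,s,c=cv2.connectedComponentsWithStats(mask.astype(np.uint8))
    for i in range(1,n):
        if s[i,4]>=amin:
            q=P[l==i];q=q[np.isfinite(q[:,0])]
            if len(q): print('px',c[i].round(),'n',s[i,4],'med',np.median(q,0).round(1),'min',np.percentile(q,2,0).round(1),'max',np.percentile(q,98,0).round(1))
E
python3 - <<'E'
from h import *
for n in ['scene','side']:
    z=np.load(f'pics/{n}0.npz');m=dict(mtx=z['K'],origin=z['o'],attitude=z['a']);P=cloud(z['d'],m);h=hsv(z['im'])
    in_=(P[...,0]>200)&(P[...,0]<800)&(abs(P[...,1])<500)&(P[...,2]<160)
    print(n);
    print('brass/orange');blobs((h[...,0]>10)&(h[...,0]<30)&(h[...,1]>120)&(h[...,2]>90)&in_,P)
    print('red');blobs(((h[...,0]<6)|(h[...,0]>174))&(h[...,1]>150)&(h[...,2]>90)&in_,P,15)
    print('white');blobs((h[...,1]<40)&(h[...,2]>180)&in_,P,150)
    pts=[(267,340),(349,343),(228,240),(293,237),(300,170),(310,296)] if n=='scene' else [(348,213),(414,232),(413,270),(185,260),(230,290),(228,345)]
    for u,v in pts: print((u,v),P[v,u].round(1))
E
```

```text
scene
brass/orange
px [271.  86.] n 572 med [773.4 471.   60.7] min [731.4 324.2  18.5] max [798.  496.2  82.4]
px [258. 181.] n 478 med [572.8  53.2  38.8] min [543.5 -51.3  30.4] max [633.5  92.2 134. ]
px [277. 183.] n 81 med [617.6  35.3  37.8] min [575.7 -52.5  29.8] max [638.9  43.  125.9]
px [266. 341.] n 693 med [ 436.3 -344.6   10.1] min [ 4.112e+02 -3.689e+02  2.000e-01] max [ 465.9 -312.9   13.2]
px [348. 343.] n 714 med [ 574.4 -414.3    9.9] min [ 5.490e+02 -4.429e+02 -3.000e-01] max [ 604.  -387.5   12.7]
red
px [266. 118.] n 157 med [707.  325.4  26.9] min [696.4 272.   23.2] max [718.  392.3  30. ]
px [235. 134.] n 390 med [597.9 289.3  26.8] min [583.5 205.9  23.7] max [612.1 395.4  29.9]
px [216. 139.] n 404 med [545.2 293.   26.9] min [530.7 208.8  24.1] max [558.7 400.1  30.3]
px [261. 127.] n 48 med [678.3 294.1  26.4] min [671.5 273.   23.2] max [686.4 317.6  28.6]
px [254. 136.] n 242 med [643.4 259.1  26.7] min [630.2 203.7  23.7] max [657.6 316.8  30.3]
px [199. 152.] n 100 med [476.6 172.   62.4] min [467.1 164.2   8.2] max [497.6 377.7  95.7]
px [328. 218.]
[... 4515 characters left out ...]
.3 175.8  23.7] max [629.  297.7  27.1]
px [362. 441.] n 2293 med [511.5 228.3  23.6] min [494.7 163.1   6.8] max [527.7 284.5  27.1]
px [309. 441.] n 1506 med [570.4 241.6  25.3] min [559.4 177.5  23.5] max [581.5 292.2  27.1]
px [395. 446.] n 1418 med [473.7 225.4   8.8] min [461.4 174.3   6.5] max [485.7 270.4  23.2]
px [161. 453.] n 1057 med [730.6 274.5  25.6] min [719.2 238.7  19.4] max [746.3 310.   27.5]
px [208. 458.] n 615 med [668.4 277.8  25.7] min [658.5 242.2  23.7] max [694.1 321.5  48.5]
(348, 213) [ 578.8 -406.6    9.9]
(414, 232) [ 441.1 -329.1    8.7]
(413, 270) [450.7 -81.1  65.4]
(185, 260) [813.5 -65.1  74.9]
(230, 290) [696.   80.7 116.7]
(228, 345) [700.8 100.   40.7]
```

View pics/wrist0.png

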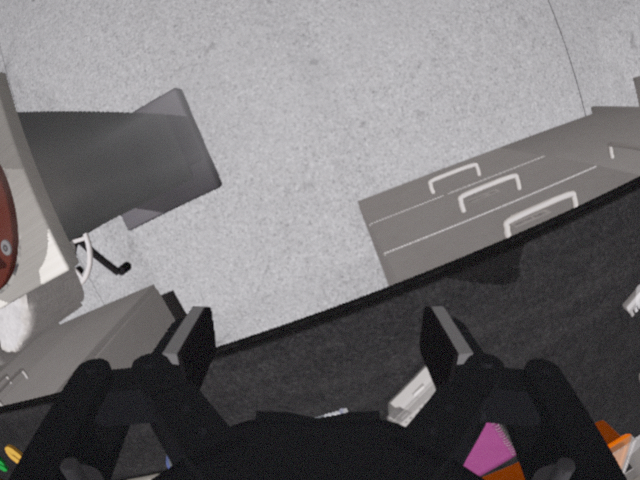

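```bash
cat >> h.py <<'E'
def load(n):
    z=np.load(f'pics/{n}.npz');m=dict(mtx=z['K'],origin=z['o'],attitude=z['a']);return z['im'],z['d'],m
def proj(p,m):
    R=Ro.from_euler('xyz',m['attitude'],degrees=True).as_matrix();c=(np.atleast_2d(p)-np.array(m['origin']))@R;K=np.array(m['mtx'])
    return np.stack([K[0,0]*c[:,0]/-c[:,2]+K[0,2],K[1,1]*-c[:,1]/-c[:,2]+K[1,2]],-1)
def warp(im,m,z,x0,x1,y0,y1,s):
    """rectified picture of the plane z: up=+x, left=+y"""
    W=int((y1-y0)*s);H=int((x1-x0)*s)
    w=np.float32([[x1,y1,z],[x1,y0,z],[x0,y0,z],[x0,y1,z]]);
    M=cv2.getPerspectiveTransform(np.float32(proj(w,m)),np.float32([[0,0],[W,0],[W,H],[0,H]]))
    return cv2.warpPerspective(im,M,(W,H),flags=cv2.INTER_CUBIC)
E
python3 - <<'E'
from h import *
im,d,m=load('scene0');ims,ds,ms=load('side0')
a=warp(im,m,10,395,625,-460,-295,2.4)
b=warp(ims,ms,10,395,625,-460,-295,2.4)
cv2.imwrite('pics/w1.png',np.hstack([a,b])[:,:,::-1]);print(a.shape)
a=warp(ims,ms,20,390,710,-200,110,1.85);a2=warp(im,m,60,540,710,-200,-60,2.6)
c=np.zeros((a.shape[0],a2.shape[1],3),np.uint8);c[:a2.shape[0]]=a2
o=np.hstack([a,c])[:, :800]
cv2.imwrite('pics/w2.png',o[:,:,::-1]);print(a.shape,o.shape)
P=cloud(ds,ms);h=hsv(ims);x=P[...,0]
B=((h[...,1]<60)&(h[...,2]>150)&(P[...,2]>6)&(P[...,2]<13)&(x>390)&(x<510)&(P[...,1]<-50)&(P[...,1]>-150))
print('gauge',cv2.minAreaRect(np.float32(P[B][:,:2])))
O=(h[...,0]>8)&(h[...,0]<25)&(h[...,1]>120)&(P[...,2]>34)&(P[...,2]<42)&(x>530)&(x<670)&(P[...,1]>0)&(P[...,1]<110)
print('cover',cv2.minAreaRect(np.float32(P[O][:,:2])))
E
```

```text
(552, 396, 3)
(592, 573, 3) (592, 800, 3)
gauge ((450.3221130371094, -101.75115966796875), (65.75801086425781, 99.9792251586914), 87.08562469482422)
cover ((591.853271484375, 60.23693084716797), (95.7629165649414, 60.87544250488281), 6.229092597961426)
```

View pics/w1.png

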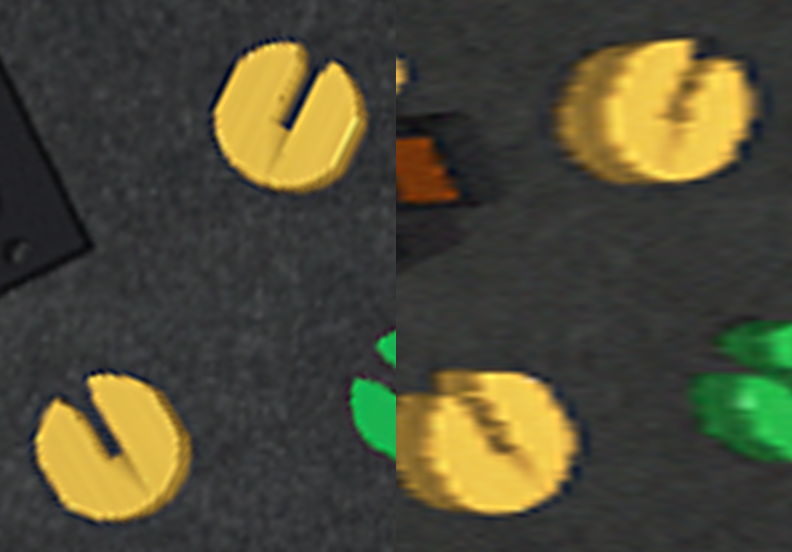

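View pics/w2.png

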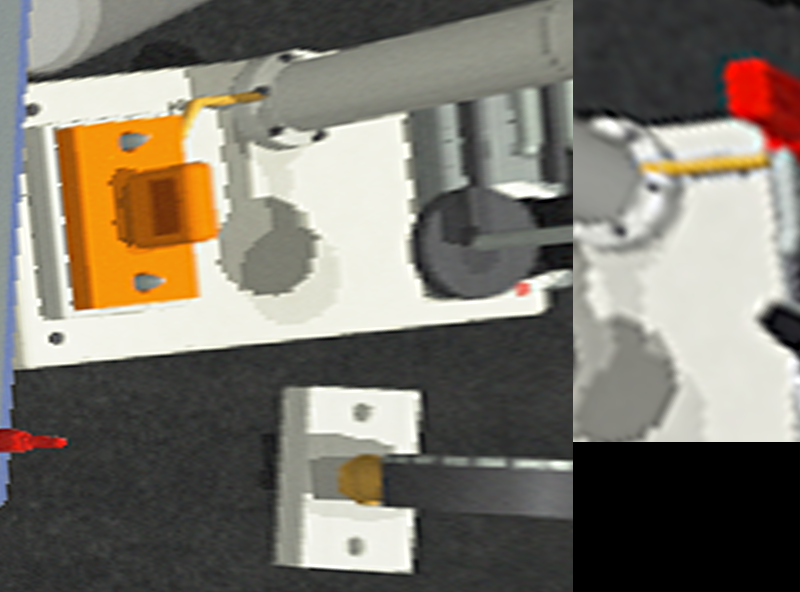

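The rectified view gives mass A near (576,-416) with its slot at about -26°, and mass B near (439,-342) with its slot at about +28°. The cover yaw is about 6°. Next I check which way the gauge dial faces and how the knob is set.

```bash
python3 - <<'E'
from h import *
im,d,m=load('scene0');ims,ds,ms=load('side0')
f=lambda i,u,v,w,h,k:cv2.resize(i[v:v+h,u:u+w],None,fx=k,fy=k,interpolation=cv2.INTER_CUBIC)
a=f(im,200,215,60,60,5);b=f(ims,375,245,75,75,4);c=f(im,260,195,100,75,5)
o=np.vstack([np.hstack([a,b]),np.hstack([c,np.zeros((375,100,3),np.uint8)])]);cv2.imwrite('pics/c1.png',o[:,:,::-1])
E
```

```text
(no output)
```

View pics/c1.png

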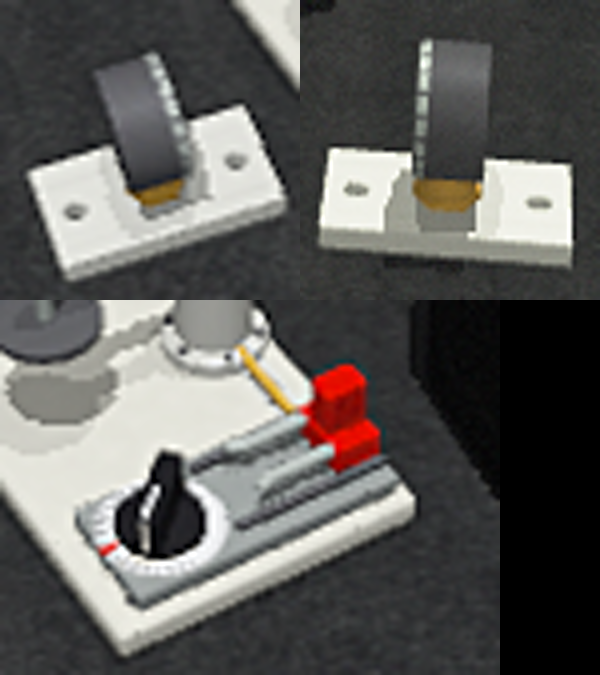

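Emit:
{"method": "drive_tool", "body": {"targets": [[[26, -28, 0], 6, 1], [[52, -57, 0], 12, 1], [[78, -85, 0], 18, 1], [[104, -113, 0], 24, 1], [[130, -142, 0], 28, 1]]}}

```text
t: 0.57
ee_pos: [329.2, 342.7, 250.2]
eef_rot: [180.0, -0.0, -173.9]
force: [0.7, 1.3, 0.7]
opening: 85.4
```

Emit:
{"method": "drive_tool", "body": {"targets": [[[26, -28, 0], 0, 1], [[52, -57, 0], 0, 1], [[78, -85, 0], 0, 1], [[104, -113, 0], 0, 1], [[130, -142, 0], 0, 1]]}}

```text
t: 0.98
ee_pos: [459.4, 200.4, 250.3]
eef_rot: [180.0, -0.0, -174.2]
force: [0.7, 0.4, 0.1]
opening: 85.0
```

Emit:
{"method": "drive_tool", "body": {"targets": [[[26, -28, 0], 0, 1], [[52, -57, 0], 0, 1], [[78, -85, 0], 0, 1], [[104, -113, 0], 0, 1], [[130, -142, 0], 0, 1]]}}

```text
t: 1.4
ee_pos: [589.4, 58.4, 250.1]
eef_rot: [180.0, -0.0, -174.2]
force: [0.5, 0.7, 0.4]
opening: 85.5
```

Emit:
{"method": "drive_tool", "body": {"targets": [[[0, 0, 0], 0, 1], [[0, 0, 0], 0, 1]]}}

```text
t: 1.57
ee_pos: [589.2, 58.3, 249.4]
eef_rot: [180.0, -0.1, -174.4]
force: [-1.2, -0.3, -0.4]
opening: 85.5
```

```bash
python3 - <<'E'
from h import *
o=ctrl.get_obs();print(o['ee_pos'],o['eef_rot'],o['qpos'],o['t'])
im,d,m=grab('wrist','wr1');P=cloud(d,m,True);h=hsv(im)
print(m['origin'],m['attitude'],(d>0).mean())
O=(h[...,0]>8)&(h[...,0]<25)&(h[...,1]>120)&(P[...,2]>33)&(P[...,2]<43)&(abs(P[...,0]-590)<70)&(abs(P[...,1]-60)<60)
print('cover',cv2.minAreaRect(np.float32(P[O][:,:2])),np.median(P[O][:,2]))
O=(h[...,0]>8)&(h[...,0]<25)&(h[...,1]>120)&(P[...,2]>60)&(P[...,2]<75)&(abs(P[...,0]-590)<70)&(abs(P[...,1]-60)<60)
print('handle',cv2.minAreaRect(np.float32(P[O][:,:2])),np.median(P[O][:,2]))
E
```

```text
[589.24653382  58.28467955 249.37402533] [ 1.79992723e+02 -6.58922268e-02 -1.74383972e+02] [-1.42258231e+00  2.41286790e+01  2.06191490e+00  6.79995233e+01
 -8.52085661e-04 -7.03860600e+00] 1.5667
[513.15920035  50.7222276  374.6451273 ] [-1.73437850e+01 -5.05790240e-02  9.56104201e+01] 0.9958854166666666
cover ((596.4676513671875, 47.51902389526367), (103.70293426513672, 82.59465026855469), 5.597767353057861) 39.549057538069405
handle ((591.076416015625, 60.59869384765625), (39.19038391113281, 14.981657028198242), 5.351317405700684) 64.87635501938033
```

View pics/wr1.png

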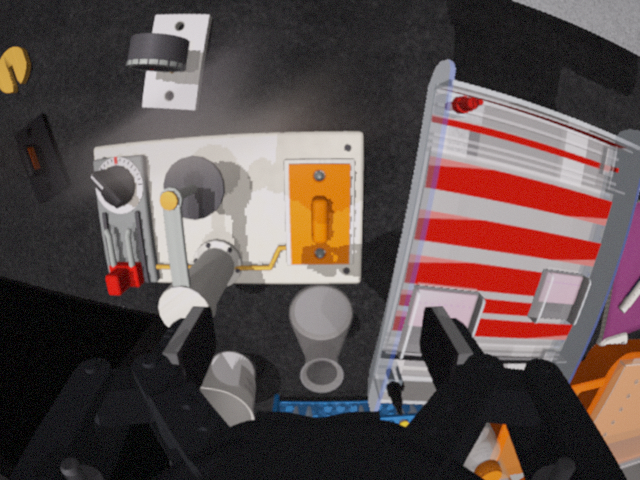

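The gauge (180,60), stand and cover (319,215) are clear, and the handle measures (591,60.6) at 5.5°. Next I lift the cover and lay it in front of the stand at about (435,55).

Emit:
{"method": "drive_tool", "body": {"targets": [[[2, 2, -40], 0, 1], [[2, 2, -80], 0, 1], [[2, 2, -120], 0, 0.2], [[2, 2, -155], 0, 0.2], [[2, 2, -170], 0, 0]], "force": 40}}

```text
t: 2.03
ee_pos: [586.6, 63.4, 75.9]
eef_rot: [179.9, -0.4, -174.1]
force: [-0.5, -0.6, -0.2]
opening: 51.9
```

Emit:
{"method": "drive_tool", "body": {"targets": [[[0, 0, -10], 0, 0], [[0, 0, -20], 0, 0], [[0, 0, -20], 0, -1], [[0, 0, -20], 0, -1], [[0, 0, -20], 0, -1]]}}

```text
t: 2.45
ee_pos: [591.3, 61.7, 61.8]
eef_rot: [-179.9, 0.1, -174.2]
force: [0.3, -1.6, -0.9]
opening: 13.7
```

Emit:
{"method": "drive_tool", "body": {"targets": [[[0, 0, 0], 0, -1], [[0, 0, 0], 0, -1], [[0, 0, 0], 0, -1], [[0, 0, 10], 0, -1], [[0, 0, 30], 0, -1]]}}

```text
t: 2.87
ee_pos: [589.3, 62.1, 89.5]
eef_rot: [180.0, -0.2, -174.2]
force: [0.1, -0.7, -0.4]
opening: 12.9
```

Emit:
{"method": "drive_tool", "body": {"targets": [[[0, 0, 30], 0, -1], [[0, 0, 50], 0, -1], [[-40, 0, 60], 0, -1], [[-80, 0, 60], 0, -1], [[-120, -5, 60], 0, -1]]}}

```text
t: 3.28
ee_pos: [469.8, 57.7, 151.5]
eef_rot: [180.0, 0.1, -174.2]
force: [-1.3, -0.5, -0.6]
opening: 13.3
```

Emit:
{"method": "drive_tool", "body": {"targets": [[[-18, 0, -20], 0, -1], [[-35, 0, -55], 0, -1], [[-35, 0, -90], 0, -1], [[-35, 0, -110], 0, -1], [[-35, 0, -118], 0, -1]]}}

```text
t: 3.7
ee_pos: [433.9, 57.4, 30.9]
eef_rot: [179.9, -0.2, -174.2]
force: [-16.6, 1.2, 59.7]
opening: 13.1
```

Emit:
{"method": "drive_tool", "body": {"targets": [[[0, 0, 0], 0, -1], [[0, 0, 0], 0, -1], [[0, 0, -1], 0, -1]]}}

```text
t: 3.95
ee_pos: [436.7, 57.1, 32.3]
eef_rot: [180.0, 0.1, -174.2]
force: [1.1, 0.5, -0.7]
opening: 12.7
```

Emit:
{"method": "drive_tool", "body": {"targets": [[[0, 0, 0], 0, 0], [[0, 0, 0], 0, 0], [[0, 0, 0], 0, 0], [[0, 0, 20], 0, 0], [[0, 0, 50], 0, 0]]}}

```text
t: 4.37
ee_pos: [433.6, 57.1, 80.4]
eef_rot: [180.0, -0.3, -174.2]
force: [-0.0, 0.0, 0.3]
opening: 42.8
```

Emit:
{"method": "drive_tool", "body": {"targets": [[[0, -20, 40], 7, 1], [[0, -40, 80], 14, 1], [[0, -60, 110], 14, 1], [[0, -60, 110], 14, 1]]}}

```text
t: 4.7
ee_pos: [439.1, -6.0, 197.5]
eef_rot: [-179.7, 0.5, -160.3]
force: [1.5, 0.1, 0.8]
opening: 85.4
```

```bash
python3 - <<'E'
from h import *
o=ctrl.get_obs();print(o['ee_pos'],o['eef_rot'],o['qpos'],o['t'])
im,d,m=grab('wrist','wr2');print(m['origin'],m['attitude'])
E
```

```text
[439.09595611  -6.00352368 197.54867336] [-179.65417476    0.47193249 -160.27178035] [-10.29450676   9.2785165  -26.87212465  53.26771832  -0.06330166
 -30.02162346] 4.7
[365.78890612 -31.56688795 322.10840535] [-17.89254897   0.29691746 109.72425723]
```

View pics/wr2.png

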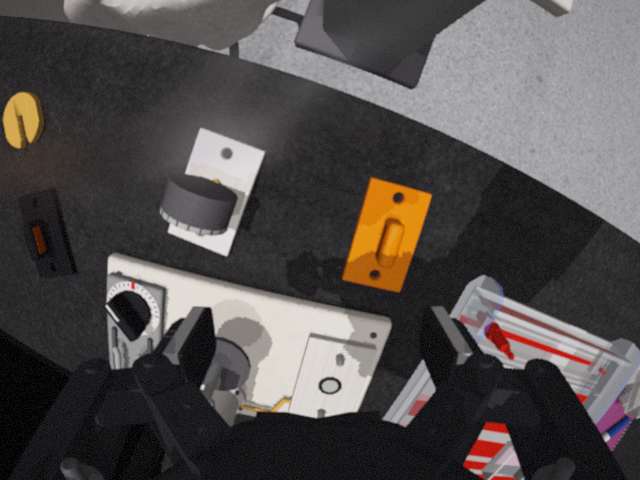

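The cover lies flat on the bench at (390,235). The gauge is at (205,195) with its dial towards +x, so it needs about a half turn. Now I measure the gauge and the pins.

```bash
cat >> h.py <<'E'
def fray(u,v,m):
    K=np.array(m['mtx']);x=(u-K[0,2])/K[0,0];y=(v-K[1,2])/K[1,1];r=np.hypot(x,y)+1e-9
    c=np.array([np.sin(r)*x/r,-np.sin(r)*y/r,-np.cos(r)]);return Ro.from_euler('xyz',m['attitude'],degrees=True).as_matrix()@c
def atz(u,v,z,m):
    r=fray(u,v,m);o=np.array(m['origin']);return o+r*(z-o[2])/r[2]
E
python3 - <<'E'
from h import *
for n,pts in [('wr2',[(227,154,10),(210,235,10),(340,353,45),(320,408,45)]),('wr1',[(181,27,10),(168,96,10),(319,174,45),(319,254,45)])]:
    im,d,m=load(n);print(n,[atz(*p,m).round(1)[:2] for p in pts])
im,d,m=load('wr2');P=cloud(d,m,True);h=hsv(im)
X,Y,Z=P[...,0],P[...,1],P[...,2]
B=(h[...,1]<50)&(h[...,2]>130)&(Z>5)&(Z<15)&(X>380)&(X<515)&(Y<-50)&(Y>-150)
print('plate',cv2.minAreaRect(np.float32(P[B][:,:2])),np.median(P[B][:,2]))
B=(Z>74)&(Z<86)&(X>380)&(X<515)&(Y<-50)&(Y>-150)
print('case top',cv2.minAreaRect(np.float32(P[B][:,:2])),B.sum())
B=(Z>34)&(Z<90)&(X>380)&(X<515)&(Y<-50)&(Y>-150)
print('case',cv2.minAreaRect(np.float32(P[B][:,:2])),B.sum())
for n,(u,v) in [('wr2',(240,220))]:
    c=cv2.resize(im[110:270,140:280],None,fx=4,fy=4,interpolation=cv2.INTER_CUBIC)
    cv2.imwrite('pics/c2.png',c[:,:,::-1])
E
```

```text
wr2 [array([413. , -98.1]), array([487.6, -92.7]), array([541.9,  51.6]), array([612.5,  58.1])]
wr1 [array([413.6, -96.9]), array([ 486.9, -103.5]), array([552.3,  56.3]), array([627. ,  63.7])]
plate ((449.4723205566406, -100.39439392089844), (61.043094635009766, 101.00907897949219), 87.3001480102539) 11.48300482161332
case top ((449.35760498046875, -100.09638977050781), (34.110233306884766, 28.98199462890625), 87.50318145751953) 1630
case ((449.3047790527344, -99.7851333618164), (55.78525924682617, 29.0616397857666), 87.64254760742188) 3520
```

View pics/c2.png

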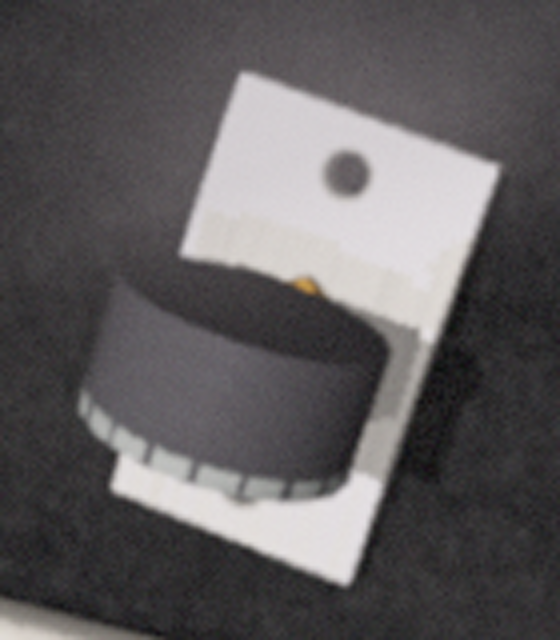

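The back of the case is plain and the white-marked bezel is on +x, so the gauge yaw is about 177.4° with its centre at (449.3,-100).

Emit:
{"method": "drive_tool", "body": {"targets": [[[3, -20, 0], 7, 1], [[6, -40, 0], 14, 1], [[10, -60, 0], 21, 1], [[10, -80, 0], 28, 1], [[10, -94, 0], 35, 1]]}}

```text
t: 5.17
ee_pos: [445.2, -97.9, 190.5]
eef_rot: [179.9, -0.0, -124.9]
force: [0.0, 0.2, 0.4]
opening: 85.5
```

Emit:
{"method": "drive_tool", "body": {"targets": [[[0, 0, 0], 7, 1], [[0, 0, 0], 14, 1], [[0, 0, 0], 21, 1], [[0, 0, 0], 28, 1], [[0, 0, 0], 32.7, 1]]}}

```text
t: 5.58
ee_pos: [445.0, -96.4, 190.4]
eef_rot: [179.9, 0.0, -92.2]
force: [0.2, 0.6, 0.2]
opening: 85.7
```

Emit:
{"method": "drive_tool", "body": {"targets": [[[0, 0, 0], 0, 1], [[0, 0, 0], 0, 1], [[0, 0, 0], 0, 0.4], [[0, 0, 0], 0, 0.4]]}}

```text
t: 5.92
ee_pos: [445.4, -96.8, 191.1]
eef_rot: [180.0, 0.0, -92.6]
force: [0.5, -0.6, 0.1]
opening: 64.1
```

Emit:
{"method": "drive_tool", "body": {"targets": [[[4, -3, -30], 0, 0.4], [[4, -3, -60], 0, 0.4], [[4, -3, -90], 0, 0.4], [[4, -3, -115], 0, 0.4], [[4, -3, -128], 0, 0.4]]}}

```text
t: 6.33
ee_pos: [447.9, -99.3, 60.7]
eef_rot: [179.8, 0.1, -92.6]
force: [-0.8, 0.4, -0.1]
opening: 60.0
```

Emit:
{"method": "drive_tool", "body": {"targets": [[[0, 0, -5], 0, 0.4], [[0, 0, -5], 0, 0.4], [[0, 0, -5], 0, -0.2], [[0, 0, -5], 0, -0.5], [[0, 0, -5], 0, -1]], "force": 60}}

```text
t: 6.75
ee_pos: [450.5, -100.3, 59.5]
eef_rot: [-179.9, -0.0, -92.5]
force: [1.7, -0.3, 0.4]
opening: 27.3
```

Emit:
{"method": "drive_tool", "body": {"targets": [[[0, 0, 0], 0, -1], [[0, 0, 0], 0, -1], [[0, 0, 0], 0, -1], [[0, 0, 0], 0, -1]]}}

```text
t: 7.08
ee_pos: [450.5, -100.4, 59.5]
eef_rot: [-179.9, -0.0, -92.5]
force: [-0.1, 0.7, 7.2]
opening: 27.4
```

Emit:
{"method": "drive_tool", "body": {"targets": [[[0, 0, 15], 0, -1], [[0, 0, 40], 0, -1], [[0, 0, 80], 0, -1], [[0, 0, 110], 0, -1], [[0, 0, 110], 0, -1]]}}

```text
t: 7.5
ee_pos: [452.6, -101.1, 174.0]
eef_rot: [-179.5, -0.2, -92.5]
force: [2.3, -0.4, -2.0]
opening: 27.8
```

Emit:
{"method": "drive_tool", "body": {"targets": [[[0, 0, 20], -7, -1], [[0, 0, 40], -14, -1], [[0, 0, 60], -21, -1], [[0, 0, 60], -28, -1], [[0, 0, 60], -35, -1]]}}

```text
t: 7.92
ee_pos: [450.0, -100.2, 229.2]
eef_rot: [-179.9, 0.0, -127.9]
force: [0.5, 0.1, -3.1]
opening: 27.4
```

Emit:
{"method": "drive_tool", "body": {"targets": [[[10, 6, 0], -7, -1], [[20, 12, 0], -14, -1], [[30, 18, 0], -21, -1], [[40, 24, 0], -28, -1], [[50, 30, 0], -35, -1]]}}

```text
t: 8.33
ee_pos: [499.6, -69.6, 227.8]
eef_rot: [180.0, -0.0, -162.9]
force: [0.5, -0.2, -2.9]
opening: 27.3
```

Emit:
{"method": "drive_tool", "body": {"targets": [[[15, 8, 0], -7, -1], [[30, 16, 0], -14, -1], [[45, 24, 0], -21, -1], [[60, 32, 0], -28, -1], [[75, 40, 0], -35, -1]]}}

```text
t: 8.75
ee_pos: [574.8, -29.5, 227.7]
eef_rot: [-180.0, -0.0, 162.1]
force: [0.6, -0.7, -3.3]
opening: 27.6
```

Emit:
{"method": "drive_tool", "body": {"targets": [[[10, 4, 0], -7, -1], [[14, 8, 0], -14, -1], [[14, 11, 0], -21, -1], [[14, 11, 0], -28, -1], [[14, 11, 0], -35, -1]]}}

```text
t: 9.17
ee_pos: [588.2, -18.7, 227.5]
eef_rot: [-180.0, -0.0, 127.2]
force: [-0.9, -0.3, -2.5]
opening: 27.0
```

Emit:
{"method": "drive_tool", "body": {"targets": [[[0, 0, 0], -7, -1], [[0, 0, 0], -14, -1], [[0, 0, 0], -21, -1], [[0, 0, 0], -28, -1], [[0, 0, 0], -32, -1]]}}

```text
t: 9.58
ee_pos: [588.1, -18.9, 227.6]
eef_rot: [-179.9, -0.0, 95.1]
force: [0.4, -0.5, -3.1]
opening: 27.8
```

Emit:
{"method": "drive_tool", "body": {"targets": [[[0, 0, 0], 0, -1], [[0, 0, 0], 0, -1], [[0, 0, 0], 0, -1], [[0, 0, 0], 0, -1]]}}

```text
t: 9.92
ee_pos: [588.4, -19.0, 228.1]
eef_rot: [-180.0, -0.0, 95.6]
force: [-0.4, -0.2, -2.9]
opening: 27.3
```

```bash
python3 - <<'E'
from h import *
o=ctrl.get_obs();print(o['ee_pos'],o['eef_rot'],o['qpos'],o['t'])
im,d,m=grab('wrist','wr3');print(m['origin'],m['attitude'])
E
```

```text
[588.42068076 -18.97460616 228.12922658] [-1.79986300e+02 -3.30636805e-03  9.55833251e+01] [-8.95983067e+00  2.43264227e+01 -8.58523884e-01  6.48291452e+01
 -2.39885699e-04  7.54568439e+01] 9.9167
[581.02678879  57.21199646 353.33594515] [-17.39155923   0.04188523   5.58177674]
```

View pics/wr3.png

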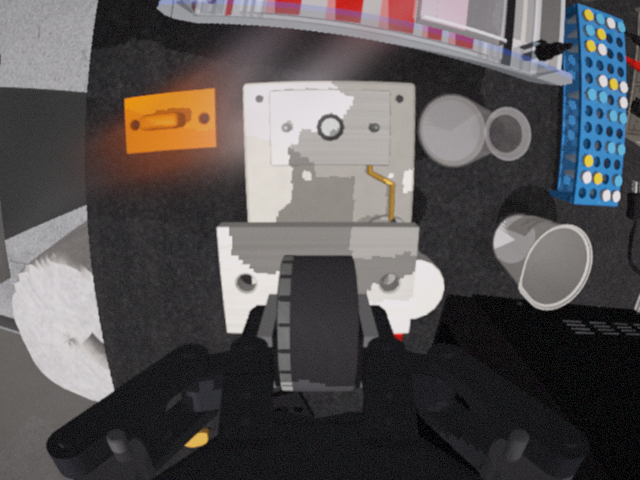

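Pins are at (288,127) and (374,127). The held plate's holes are at (246,281) and (389,281).

```bash
python3 - <<'E'
from h import *
im,d,m=load('wr3');g=cv2.cvtColor(im,cv2.COLOR_RGB2GRAY).astype(float);P=cloud(d,m,True)
def cen(u,v,w):
    a=g[v-w:v+w+1,u-w:u+w+1];k=np.clip(np.percentile(a,75)-25-a,0,None);yy,xx=np.mgrid[-w:w+1,-w:w+1]
    return u+(k*xx).sum()/k.sum(),v+(k*yy).sum()/k.sum()
for u,v,w,z in [(288,127,8,39),(374,127,8,39),(246,281,12,174),(389,281,12,174)]:
    c=cen(u,v,w);p=atz(*c,z,m);print(np.round(c,1),p.round(1), P[v,u].round(1))
print('pins z', [np.nanmax(P[119:135,u-8:u+9,2]).round(1) for u in (288,374)], 'block', P[150,300],P[100,355],'plate top',P[310,235],P[250,230])
X,Y,Z=P[...,0],P[...,1],P[...,2];h=hsv(im)
B=(Z>20)&(Z<36)&(h[...,2]>100)&(X>530)&(X<660)&(Y>20)&(Y<110)
for zl,zh,n in [(27,34,'block'),(17,23,'base')]:
    B=(Z>zl)&(Z<zh)&(X>480)&(X<690)&(Y>0)&(Y<130);print(n,cv2.minAreaRect(np.float32(P[B][:,:2])))
B=(Z>174)&(Z<184)&(X>500)&(X<700)&(Y>-60)&(Y<60)&(h[...,2]>90)
print('plate',cv2.minAreaRect(np.float32(P[B][:,:2])))
for n,(u,v) in dict(a=(288,127),b=(374,127)).items(): print(g[v-7:v+8:2,u-8:u+9:2].astype(int))
E
```

```text
[287.1 126.8] [555.4  57.2  39. ] [556.7  57.   45.6]
[373.3 127.4] [627.2  64.2  39. ] [626.6  64.4  46.9]
[245.6 281.7] [550.5 -24.3 174. ] [ 521.5 -101.9    1.5]
[388.3 281.1] [626.  -16.6 174. ] [636.4 -32.8 134.3]
pins z [np.float64(47.8), np.float64(48.1)] block [567.63469313  37.97997179  30.67232972] [610.14762246  86.14290311  31.12965953] plate top [545.94927034 -39.255581   179.3222808 ] [543.03172851  -5.07976512 180.26802177]
block ((613.357421875, 48.488502502441406), (152.5059051513672, 98.34503936767578), 0.9724306464195251)
base ((600.2049560546875, 55.084503173828125), (178.8169708251953, 110.20471954345703), 0.03747875988483429)
plate ((588.2775268554688, -18.88946533203125), (100.79309844970703, 61.53818130493164), 5.807013511657715)
[[223 222 224 221 202 205 223 225 225]
 [223 224 214 194 179 189 219 224 225]
 [223 204 163 149 152 170 192 224 225]
 [218 170 174 177 149 144 184 224 226]
 [217 168 182 188 149 143 185 224 226]
 [222 188 158 153 148 184 215 225 226]
 [225 220 207 196 205 223 224 226 226]
 [225 226 226 224 225 226 226 227 228]]
[[176 175 175 178 174 177 177 176 179]
 [177 173 168 172 168 172 177 178 176]
 [175 166 115 102 102 108 141 174 179]
 [173 143  89  96 110 129 112 159 172]
 [170 141  88  90 102 134 105 162 171]
 [178 172 116  85  92  89 129 177 179]
 [181 181 172 148 139 160 178 182 180]
 [174 174 175 176 175 176 178 176 174]]
```

Emit:
{"method": "drive_tool", "body": {"targets": [[[3, 30, 0], 0, -1], [[3, 60, 0], 0, -1], [[3, 79.6, -10], 0, -1], [[3, 79.6, -40], 0, -1], [[3, 79.6, -70], 0, -1]]}}

```text
t: 10.38
ee_pos: [592.6, 62.0, 158.7]
eef_rot: [179.8, 0.0, 95.7]
force: [0.3, -0.6, -4.1]
opening: 27.1
```

Emit:
{"method": "drive_tool", "body": {"targets": [[[0, 0, -20], 0, -1], [[0, 0, -35], 0, -1], [[0, 0, -42], 0, -1], [[0, 0, -42], 0, -1], [[0, 0, -42], 0, -1]]}}

```text
t: 10.8
ee_pos: [591.8, 60.6, 116.8]
eef_rot: [180.0, 0.0, 95.5]
force: [-0.6, 0.3, -2.8]
opening: 27.4
```

Emit:
{"method": "drive_tool", "body": {"targets": [[[0, 0, 0], 0, -1], [[0, 0, 0], 0, -1]]}}

```text
t: 10.97
ee_pos: [592.5, 60.6, 117.6]
eef_rot: [179.9, 0.0, 95.5]
force: [0.4, -0.1, -3.1]
opening: 27.7
```

Emit:
{"method": "drive_tool", "body": {"targets": [[[-0.7, 0, -4], 0, -1], [[-0.7, 0, -8], 0, -1], [[-0.7, 0, -11], 0, -1], [[-0.7, 0, -14], 0, -1], [[-0.7, 0, -17], 0, -1]]}}

```text
t: 11.38
ee_pos: [590.7, 60.6, 98.9]
eef_rot: [-180.0, -0.0, 95.5]
force: [0.8, 0.1, -3.3]
opening: 27.2
```

Emit:
{"method": "drive_tool", "body": {"targets": [[[0, 0, -2], 0, -1], [[0, 0, -4], 0, -1], [[0, 0, -6], 0, -1], [[0, 0, -8], 0, -1], [[0, 0, -8], 0, -1]]}}

```text
t: 11.8
ee_pos: [590.7, 60.6, 90.9]
eef_rot: [-180.0, 0.0, 95.5]
force: [0.8, -0.4, -2.5]
opening: 27.1
```

Going on smoothly, no contact force yet. A little lower, until contact.

Emit:
{"method": "drive_tool", "body": {"targets": [[[0, 0, -0.7], 0, -1], [[0, 0, -1.4], 0, -1], [[0, 0, -2], 0, -1], [[0, 0, -2], 0, -1]]}}

```text
t: 12.13
ee_pos: [590.9, 60.6, 89.6]
eef_rot: [180.0, 0.0, 95.5]
force: [-0.3, -0.5, -0.3]
opening: 27.3
```

Emit:
{"method": "drive_tool", "body": {"targets": [[[0, 0, 0], 0, 0], [[0, 0, 0], 0, 0], [[0, 0, 0], 0, 0], [[0, 0, 0], 0, 0], [[0, 0, 0], 0, 0]]}}

```text
t: 12.55
ee_pos: [590.9, 60.6, 89.4]
eef_rot: [180.0, -0.0, 95.5]
force: [-0.6, 0.2, -0.1]
opening: 42.8
```

Emit:
{"method": "drive_tool", "body": {"targets": [[[0, 0, 15], 0, 0], [[0, 0, 40], 0, 0], [[0, 0, 80], 0, 0], [[0, -20, 115], 0, 0], [[0, -60, 130], 0, 0]]}}

```text
t: 12.97
ee_pos: [592.6, 3.9, 223.9]
eef_rot: [179.7, 0.0, 95.7]
force: [1.4, -1.2, 1.4]
opening: 42.6
```

Emit:
{"method": "drive_tool", "body": {"targets": [[[0, -20, 0], 0, 0], [[0, -20, 0], 0, 0], [[0, -20, 0], 0, 0], [[0, -20, 0], 0, 0]]}}

```text
t: 13.3
ee_pos: [590.5, -17.9, 218.5]
eef_rot: [-180.0, -0.0, 95.5]
force: [-0.2, -0.5, 1.0]
opening: 42.5
```

```bash
python3 - <<'E'
from h import *
o=ctrl.get_obs();print(o['ee_pos'],o['eef_rot'],o['qpos'],o['t'])
im,d,m=grab('wrist','wr4');P=cloud(d,m,True);X,Y,Z=P[...,0],P[...,1],P[...,2];h=hsv(im)
B=(Z>35)&(Z<46)&(X>520)&(X<660)&(Y>20)&(Y<110)&(h[...,2]>90)
print('plate',cv2.minAreaRect(np.float32(P[B][:,:2])),np.percentile(Z[B],[5,50,95]))
for lo,hi in [(520,560),(620,660)]:
    b=B&(X>lo)&(X<hi);print(np.median(Z[b]))
i2,d2,m2=grab('side','sd1')
o=np.hstack([cv2.resize(i2[200:380,220:450],None,fx=2,fy=2),im[0:360,200:540]]);cv2.imwrite('pics/c4.png',o[:,:,::-1])
E
```

```text
[590.45598491 -17.90838054 218.48838278] [-1.79951051e+02 -3.60485894e-02  9.54705768e+01] [-8.83789412e+00  2.48956424e+01 -1.44574651e+00  6.37149505e+01
  2.28330193e-02  7.56915024e+01] 13.3
plate ((590.9422607421875, 60.98851776123047), (100.75911712646484, 59.693946838378906), 5.484131813049316) [40.34156645 41.59843685 42.89390375]
41.67357240182588
41.522489615853715
```

View pics/c4.png

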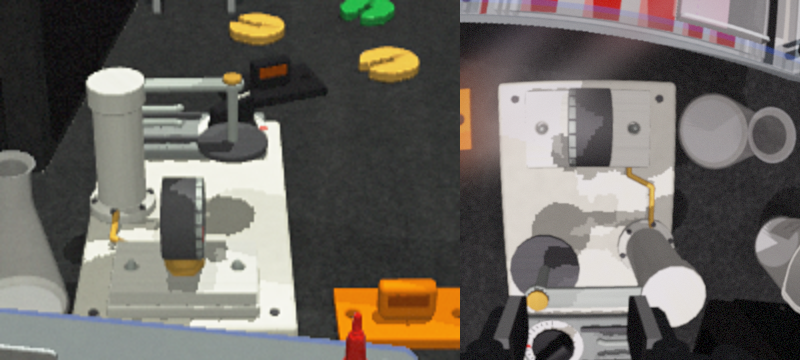

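The gauge is seated flush, with plate top at 41.5 at both ends, yaw 5.5° and dial to the front. Next I locate the stem, knob and lock.

```bash
python3 - <<'E'
from h import *
print('tips',ctrl.tcp_to_tips)
th=np.radians(5.5)
for n,f in [('wr1',1),('wr4',1),('sd1',0),('scene0',0)]:
    im,d,m=load(n);P=cloud(d,m,bool(f));X,Y,Z=P[...,0],P[...,1],P[...,2];h=hsv(im)
    br=(h[...,0]>10)&(h[...,0]<32)&(h[...,1]>80)&(Z>115)&(Z<145)&(X>540)&(X<600)&(Y<-10)&(Y>-90)
    if br.sum(): print(n,'nut',br.sum(),np.median(P[br],0).round(1),((np.percentile(P[br],3,0)+np.percentile(P[br],97,0))/2).round(1),Z[br].max())
    b=(Z>75)&(Z<86)&(X>520)&(X<630)&(Y<10)&(Y>-100)
    if b.sum()>20: print(n,'pan',b.sum(),np.round(cv2.minEnclosingCircle(np.float32(P[b][:,:2])),1) if 0 else cv2.minAreaRect(np.float32(P[b][:,:2])),np.median(Z[b]))
    b=(Z>128)&(Z<138)&(X>620)&(X<700)&(Y<10)&(Y>-100)
    if b.sum()>20: print(n,'col',cv2.minAreaRect(np.float32(P[b][:,:2])))
    b=(Z>70)&(Z<79)&(X>640)&(X<700)&(Y<-110)&(Y>-180)&(h[...,1]>120)
    if b.sum()>10: print(n,'tab',b.sum(),cv2.minAreaRect(np.float32(P[b][:,:2])))
    b=(Z>55)&(Z<66)&(X>530)&(X<620)&(Y<-110)&(Y>-180)
    if b.sum()>10: print(n,'knob',b.sum(),cv2.minAreaRect(np.float32(P[b][:,:2])))
im,d,m=load('wr1');print([atz(*p,m).round(1) for p in [(169,200,134),(193,187,80)]])
E
```

```text
tips 19.0
wr1 nut 270 [567.3 -47.  135.3] [567.4 -47.2 135.2] 137.07307090259846
wr1 pan 2556 ((565.9942016601562, -45.189697265625), (53.63615417480469, 49.03688049316406), 37.85980224609375) 81.48148684638821
wr1 col ((641.7022705078125, -43.33212661743164), (43.568023681640625, 43.83258056640625), 21.74274253845215)
wr1 tab 299 ((669.744384765625, -137.12997436523438), (21.871631622314453, 17.811290740966797), 9.544776916503906)
wr1 knob 567 ((577.714599609375, -146.26663208007812), (44.178192138671875, 13.707375526428223), 50.56143569946289)
wr4 nut 337 [567.9 -46.7 135.5] [567.9 -47.1 135.2] 137.03413019726926
wr4 pan 2912 ((566.15380859375, -43.105812072753906), (53.877342224121094, 45.11701965332031), 16.400070190429688) 81.51517769659935
wr4 col ((648.9046630859375, -35.30015182495117), (41.18667221069336, 55.34831619262695), 73.60594940185547)
wr4 knob 602 ((577.6145629882812, -146.6219940185547), (45.247501373291016, 12.954468727111816), 50.50351333618164)
sd1 nut 51 [568.2 -46.3 132.9] [567.6 -47.5 132.1] 135.00155430069674
sd1 pan 546 ((568.2055053710938, -47.815567016601
[... 223 characters left out ...]
8, -146.07666015625), (44.65943145751953, 14.092888832092285), 44.97224807739258)
scene0 nut 32 [567.6 -51.3 133.4] [577.3 -50.4 126.9] 135.66758657113053
scene0 pan 307 ((567.1030883789062, -49.549156188964844), (52.799293518066406, 54.05735778808594), 12.34692096710205) 79.95768876243869
scene0 col ((649.5733642578125, -38.791446685791016), (44.305633544921875, 52.808319091796875), 61.58737564086914)
scene0 tab 58 ((669.9984741210938, -140.21507263183594), (21.15334129333496, 16.164316177368164), 9.044234275817871)
scene0 knob 97 ((576.8594360351562, -150.0748291015625), (44.8983154296875, 13.485105514526367), 48.274688720703125)
[array([567.4, -47.2, 134. ]), array([567. , -47.4,  80. ])]
```

```bash
python3 - <<'E'
from h import *
for n in ['scene0','sd1']:
    im,d,m=load(n);P=cloud(d,m);X,Y,Z=P[...,0],P[...,1],P[...,2]
    for y in range(-560,-140,60):
        b=(Z>40)&(Z<330)&(X>500)&(X<900)&(Y>y)&(Y<y+60)
        if b.sum()>10: print(n,y,np.percentile(X[b],[1,50]).round(),Z[b].max().round())
E
```

```text
scene0 -560 [707. 769.] 312.0
scene0 -500 [709. 750.] 311.0
scene0 -440 [700. 747.] 311.0
scene0 -380 [714. 751.] 311.0
scene0 -320 [717. 752.] 311.0
scene0 -260 [720. 753.] 311.0
scene0 -200 [566. 726.] 311.0
sd1 -560 [542. 791.] 310.0
sd1 -500 [711. 792.] 310.0
sd1 -440 [702. 717.] 310.0
sd1 -380 [715. 745.] 309.0
sd1 -320 [718. 724.] 309.0
sd1 -260 [721. 724.] 309.0
sd1 -200 [567. 760.] 309.0
```

Emit:
{"method": "drive_tool", "body": {"targets": [[[-10, -38, 0], 7, 0.5], [[-20, -78, 0], 14, 1], [[-30, -118, 0], 21, 1], [[-36, -158, 0], 28, 1], [[-40, -198, 0], 35, 1]]}}

```text
t: 13.82
ee_pos: [551.2, -208.4, 218.7]
eef_rot: [-180.0, -0.0, 129.5]
force: [1.1, 0.0, -0.1]
opening: 85.3
```

Emit:
{"method": "drive_tool", "body": {"targets": [[[0, -36, 0], 6, 1], [[0, -72, 0], 12, 1], [[0, -108, 0], 18, 1], [[0, -144, 0], 24, 1], [[0, -170, 0], 24, 1]]}}

```text
t: 14.23
ee_pos: [551.8, -380.1, 218.3]
eef_rot: [-180.0, -0.0, 153.5]
force: [-0.1, -0.1, -0.0]
opening: 85.4
```

Emit:
{"method": "drive_tool", "body": {"targets": [[[0, 0, 0], 0, 1], [[0, 0, 0], 0, 1], [[0, 0, 0], 0, 1]]}}

```text
t: 14.48
ee_pos: [552.0, -376.8, 218.4]
eef_rot: [180.0, -0.1, 153.1]
force: [-0.1, -0.3, -0.0]
opening: 85.4
```

```bash
cat >> h.py <<'E'
def masses(im,P):
    h=hsv(im);X,Y,Z=P[...,0],P[...,1],P[...,2]
    b=((h[...,0]>12)&(h[...,0]<34)&(h[...,1]>90)&(h[...,2]>70)&(Z>6)&(Z<17)).astype(np.uint8)
    n,l,s,c=cv2.connectedComponentsWithStats(b)
    for i in range(1,n):
        if s[i,4]<300: continue
        q=P[l==i][:,:2];
        S=4;o=q.min(0)-10;g=np.zeros((400,400),np.uint8);ij=((q-o)*S).astype(int);k=(ij<400).all(1)
        g[ij[k,0],ij[k,1]]=1;g=cv2.morphologyEx(g,cv2.MORPH_CLOSE,np.ones((9,9),np.uint8))
        (cy,cx),r=cv2.minEnclosingCircle(np.float32(np.argwhere(g))[:,::-1]);cen=o+np.array([cx,cy])/S
        # slot: empty cells inside the disc of radius 27, direction by mean weighted
        ii,jj=np.mgrid[0:400,0:400];v=np.stack([ii-cx,jj-cy],-1)/S;rr=np.hypot(v[...,0],v[...,1])
        e=(g==0)&(rr<26)&(rr>8);a=np.arctan2(v[e][:,1],v[e][:,0]);th=np.degrees(np.angle(np.exp(1j*a).mean()))
        print('mass px',c[i].round(),'n',s[i,4],'cen',cen.round(1),'r',round(r/S,1),'slot',round(th,1),'conc',abs(np.exp(1j*a).mean()).round(2),'z',np.median(P[l==i][:,2]).round(1))
E
python3 - <<'E'
from h import *
o=ctrl.get_obs();print(o['ee_pos'],o['eef_rot'],o['qpos'],o['t'])
im,d,m=grab('wrist','wr5');masses(im,cloud(d,m,True))
E
```

```text
[ 552.03291151 -376.81986499  218.35274333] [ 1.79960266e+02 -7.15051756e-02  1.53110351e+02] [-4.05892264e+01  3.37194475e+01  1.31876086e+01  6.95470423e+01
  2.16689567e-02 -1.36995676e+01] 14.4833
mass px [296.  84.] n 2928 cen [ 439.4 -339.1] r 30.2 slot 31.0 conc 0.97 z 11.6
mass px [296. 251.] n 2525 cen [ 577.9 -412.4] r 30.5 slot -27.5 conc 0.97 z 11.4
```

View pics/wr5.png

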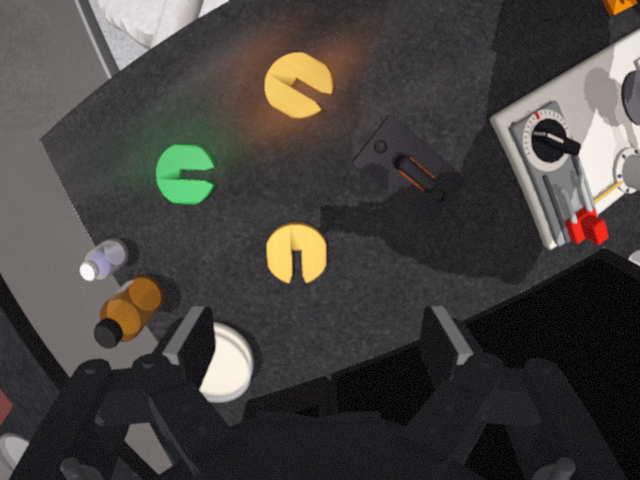

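The flats are clear to grip, with mass A at (296,251) and B at (296,84). Now I approach A and feel for the bench.

Emit:
{"method": "drive_tool", "body": {"targets": [[[13, -18, -30], -0.6, 0.6], [[26, -35.6, -60], -0.6, 0.5], [[26, -35.6, -100], -0.6, 0.5], [[26, -35.6, -140], -0.6, 0.5], [[26, -35.6, -165], -0.6, 0.5]]}}

```text
t: 14.95
ee_pos: [577.0, -410.8, 49.9]
eef_rot: [179.9, -0.2, 152.6]
force: [-1.2, 1.1, -1.3]
opening: 64.2
```

Emit:
{"method": "drive_tool", "body": {"targets": [[[0, 0, -15], 0, 0.5], [[0, 0, -25], 0, 0.5], [[0, 0, -31], 0, 0.5], [[0, 0, -31], 0, 0.5], [[0, 0, -31], 0, 0.5]]}}

```text
t: 15.37
ee_pos: [578.6, -413.7, 24.1]
eef_rot: [-180.0, 0.1, 152.5]
force: [-0.4, -0.2, -0.7]
opening: 63.9
```

```bash
python3 - <<'E'
from h import *
o=ctrl.get_obs();print(o['ee_pos'],o['eef_rot'],o['opening'])
im,d,m=grab('wrist','wr6');P=cloud(d,m,True)
X,Y,Z=P[...,0],P[...,1],P[...,2]
# finger tips seen
v=np.array([np.sin(np.radians(152.5)),-np.cos(np.radians(152.5))])
t=(X-o['ee_pos'][0])*v[0]+(Y-o['ee_pos'][1])*v[1];u=(X-o['ee_pos'][0])*-v[1]+(Y-o['ee_pos'][1])*v[0]
h=hsv(im)
b=(abs(u)<25)&(abs(abs(t)-38)<14)&(Z>-5)&(Z<60)&(h[...,2]<110)
for s in (1,-1):
    q=b&(t*s>0);print(s,q.sum(),np.percentile(Z[q],[1,5,20,50]))
cv2.imwrite('pics/wr6b.png',cv2.resize(im[180:440,140:500],None,fx=2,fy=2)[:,:,::-1])
E
```

```text
[ 578.55727538 -413.74282043   24.11453137] [-1.79980388e+02  8.10126732e-02  1.52512907e+02] 63.88089117246994
1 5733 [0.38591914 0.81172301 1.36982162 2.35087769]
-1 6012 [0.34847434 0.75102559 1.3120961  2.20874319]
```

View pics/wr6b.png

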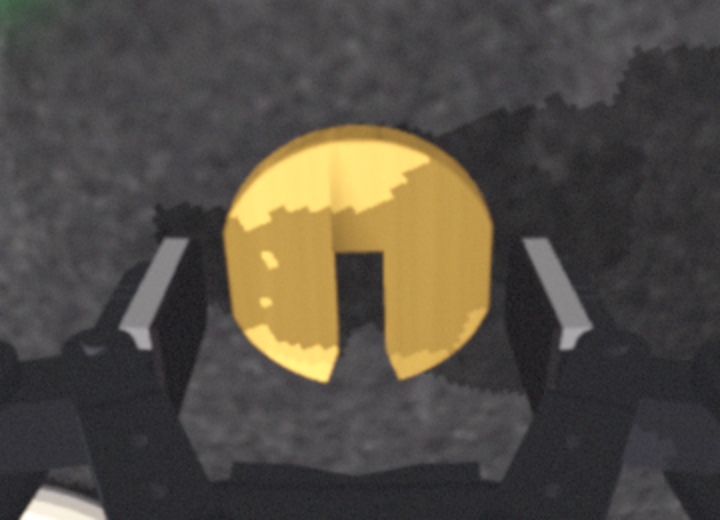

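Well centred between the pads. I lower until the tips touch the bench.

Emit:
{"method": "drive_tool", "body": {"targets": [[[0, 0, -1.5], 0, 0.5], [[0, 0, -3], 0, 0.5], [[0, 0, -4], 0, 0.5], [[0, 0, -4], 0, 0.5]]}}

```text
t: 15.75
ee_pos: [577.8, -413.8, 19.0]
eef_rot: [-180.0, 0.0, 152.5]
force: [0.5, 0.2, -0.6]
opening: 63.7
```

Emit:
{"method": "drive_tool", "body": {"targets": [[[0, 0, -1], 0, 0.5], [[0, 0, -2], 0, 0.5], [[0, 0, -2], 0, 0.5]]}}

```text
t: 16.0
ee_pos: [577.7, -413.7, 16.7]
eef_rot: [180.0, -0.0, 152.5]
force: [-0.4, 0.3, -0.4]
opening: 64.1
```

Emit:
{"method": "drive_tool", "body": {"targets": [[[0, 0, -1], 0, 0.5], [[0, 0, -2], 0, 0.5], [[0, 0, -2], 0, 0.5]]}}

```text
t: 16.25
ee_pos: [577.7, -413.7, 14.6]
eef_rot: [180.0, -0.0, 152.5]
force: [0.2, -0.1, -0.7]
opening: 64.4
```

Emit:
{"method": "drive_tool", "body": {"targets": [[[0, 0, 0], 0, 0.3], [[0, 0, 0], 0, 0.1], [[0, 0, 0], 0, -0.2], [[0, 0, 0], 0, -1], [[0, 0, 0], 0, -1]], "force": 50}}

```text
t: 16.67
ee_pos: [578.0, -414.0, 15.4]
eef_rot: [-180.0, 0.0, 152.5]
force: [-0.8, 0.2, 4.5]
opening: 54.4
```

Emit:
{"method": "drive_tool", "body": {"targets": [[[0, 0, 0], 0, -1], [[0, 0, 0], 0, -1], [[0, 0, 10], 0, -1], [[0, 0, 30], 0, -1], [[0, 0, 60], 0, -1]]}}

```text
t: 17.08
ee_pos: [576.0, -412.2, 72.8]
eef_rot: [179.9, -0.3, 152.5]
force: [0.9, -0.8, -2.3]
opening: 54.5
```

Emit:
{"method": "drive_tool", "body": {"targets": [[[-30, 10, 30], 0, -1], [[-65, 30, 60], 0, -1], [[-90, 60, 80], 0, -1], [[-90, 60, 80], 0, -1], [[-90, 60, 80], 0, -1]]}}

```text
t: 17.5
ee_pos: [486.7, -352.4, 157.5]
eef_rot: [-180.0, 0.1, 152.5]
force: [1.5, -0.8, -1.1]
opening: 54.5
```

```bash
cat >> h.py <<'E'
def held(im,P,tz):
    h=hsv(im);X,Y,Z=P[...,0],P[...,1],P[...,2]
    b=((h[...,0]>12)&(h[...,0]<34)&(h[...,1]>90)&(h[...,2]>60)&(abs(Z-tz)<7)).astype(np.uint8)
    q=P[b>0];S=4;o=np.median(q[:,:2],0)-50;g=np.zeros((400,400),np.uint8);ij=((q[:,:2]-o)*S).astype(int);k=((ij<400)&(ij>=0)).all(1)
    g[ij[k,0],ij[k,1]]=1;g=cv2.morphologyEx(g,cv2.MORPH_CLOSE,np.ones((7,7),np.uint8));n,l,s,c=cv2.connectedComponentsWithStats(g);g=(l==1+np.argmax(s[1:,4])).astype(np.uint8)
    (cy,cx),r=cv2.minEnclosingCircle(np.float32(np.argwhere(g))[:,::-1]);ii,jj=np.mgrid[0:400,0:400];v=np.stack([ii-cx,jj-cy],-1)/S;rr=np.hypot(v[...,0],v[...,1])
    e=(g==0)&(rr<26)&(rr>8);a=np.arctan2(v[e][:,1],v[e][:,0]);t=np.exp(1j*a).mean()
    print('held cen',(o+np.array([cx,cy])/S).round(1),'r',round(r/S,1),'slot',np.degrees(np.angle(t)).round(1),abs(t).round(2),'z',np.median(q[:,2]).round(1))
E
python3 - <<'E'
from h import *
o=ctrl.get_obs();print(o['ee_pos'],o['eef_rot'],o['opening'])
im,d,m=grab('wrist','wr7');P=cloud(d,m,True);held(im,P,o['ee_pos'][2]-5)
E
```

```text
[ 486.6831611  -352.44074228  157.54240028] [-1.79983953e+02  7.77146189e-02  1.52492391e+02] 54.51077910705487
held cen [ 486.4 -352.8] r 30.6 slot -25.3 0.97 z 153.6
```

Mass A is held and centred within 0.5 mm. Carrying it to the front of the hanger.

Emit:
{"method": "drive_tool", "body": {"targets": [[[3, 38, 0], 0, -1], [[6, 76, 0], 0, -1], [[9, 114, 0], 0, -1], [[12, 152, 0], 0, -1], [[14, 190, 0], 0, -1]]}}

```text
t: 17.97
ee_pos: [502.6, -162.7, 154.0]
eef_rot: [180.0, -0.0, 152.4]
force: [1.5, 0.0, -1.3]
opening: 54.6
```

Emit:
{"method": "drive_tool", "body": {"targets": [[[0, 38, 0], 0, -1], [[0, 76, 0], 0, -1], [[0, 114, 0], 0, -1], [[0, 140, -10], 0, -1], [[0, 150, -30], 0, -1]]}}

```text
t: 18.38
ee_pos: [503.9, -10.8, 125.6]
eef_rot: [179.9, 0.1, 152.7]
force: [0.9, -0.0, -1.8]
opening: 54.5
```

Emit:
{"method": "drive_tool", "body": {"targets": [[[0, 0, -15], 0, -1], [[0, 0, -25], 0, -1], [[0, 0, -28], 0, -1], [[0, 0, -28], 0, -1], [[0, 0, -28], 0, -1]]}}

```text
t: 18.8
ee_pos: [502.4, -14.4, 97.1]
eef_rot: [180.0, 0.0, 152.4]
force: [0.2, 0.3, -2.6]
opening: 54.7
```

```bash
python3 - <<'E'
from h import *
o=ctrl.get_obs();print(o['ee_pos'],o['eef_rot'],o['opening'])
im,d,m=grab('wrist','wr8');P=cloud(d,m,True);held(im,P,o['ee_pos'][2]-5)
X,Y,Z=P[...,0],P[...,1],P[...,2];h=hsv(im)
b=(Z>115)&(Z<145)&(X>540)&(X<600)&(Y<-10)&(Y>-90)&(h[...,0]>10)&(h[...,0]<32)&(h[...,1]>80)
print('nut',b.sum(),np.median(P[b],0).round(1))
for u,n in [(im,'w')]: cv2.imwrite('pics/wr8.png',u[:,:,::-1])
E
```

```text
[502.39875714 -14.42005995  97.08319511] [1.79999317e+02 7.41827935e-03 1.52424169e+02] 54.66071639023658
held cen [501.9 -14.3] r 30.2 slot -27.0 0.97 z 93.2
nut 0 [nan nan nan]
  return _methods._mean(a, axis=axis, dtype=dtype,
  ret = um.true_divide(
```

View pics/wr8.png

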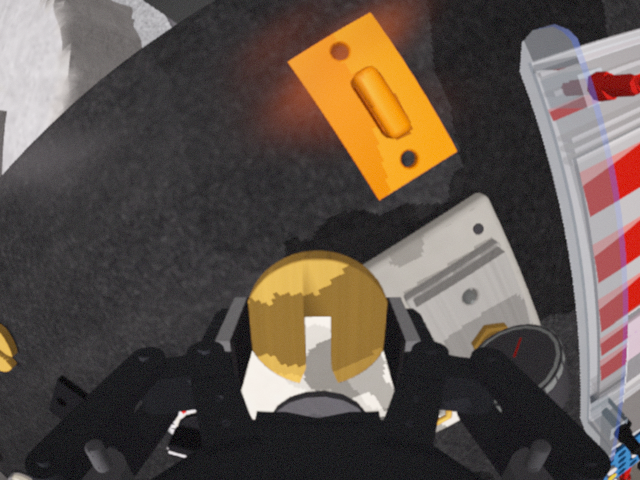

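Emit:
{"method": "drive_tool", "body": {"targets": [[[0, 0, 1.5], 0, -1], [[12, -6, 1.5], 0, -1], [[24, -12, 1.5], 0, -1], [[36, -18, 1.5], 0, -1], [[44, -22, 1.5], 0, -1]]}}

```text
t: 19.27
ee_pos: [547.5, -36.7, 99.4]
eef_rot: [180.0, 0.1, 152.4]
force: [0.2, 0.2, -0.6]
opening: 54.2
```

Emit:
{"method": "drive_tool", "body": {"targets": [[[6, -3, 0], 0, -1], [[12, -6, 0], 0, -1], [[18, -9, 0], 0, -1], [[21.6, -10.8, 0], 0, -1], [[21.6, -10.8, 0], 0, -1]]}}

```text
t: 19.68
ee_pos: [568.1, -46.9, 98.5]
eef_rot: [180.0, 0.0, 152.5]
force: [-0.1, 0.9, -1.7]
opening: 54.4
```

Emit:
{"method": "drive_tool", "body": {"targets": [[[0, 0, 0], 0, -1], [[0, 0, -1], 0, -1], [[0, 0, -2], 0, -1], [[0, 0, -2], 0, -1]]}}

```text
t: 20.02
ee_pos: [567.0, -46.4, 96.2]
eef_rot: [-180.0, -0.0, 152.5]
force: [-0.3, -0.3, -2.8]
opening: 54.1
```

Emit:
{"method": "drive_tool", "body": {"targets": [[[0, 0, -0.5], 0, -1], [[0, 0, -1], 0, -1], [[0, 0, -1.5], 0, -1], [[0, 0, -1.5], 0, -1]]}}

```text
t: 20.35
ee_pos: [567.3, -46.5, 94.9]
eef_rot: [180.0, -0.0, 152.5]
force: [-0.4, -0.7, -0.4]
opening: 54.6
```

Emit:
{"method": "drive_tool", "body": {"targets": [[[0, 0, 0], 0, 0.42], [[0, 0, 0], 0, 0.42], [[0, 0, 0], 0, 0.42], [[0, 0, 0], 0, 0.45], [[0, 0, 0], 0, 0.45]]}}

```text
t: 20.77
ee_pos: [567.5, -46.6, 95.0]
eef_rot: [180.0, 0.0, 152.5]
force: [0.2, 0.4, 0.9]
opening: 62.1
```

```bash
python3 - <<'E'
from h import *
o=ctrl.get_obs();print(o['ee_pos'],o['force'],o['opening'])
im,d,m=grab('wrist','wr9');P=cloud(d,m,True);held(im,P,90)
im,d,m=grab('side','sd2')
P=cloud(d,m);X,Y,Z=P[...,0],P[...,1],P[...,2];h=hsv(im)
b=(h[...,0]>12)&(h[...,0]<34)&(h[...,1]>90)&(X>520)&(X<620)&(Y<0)&(Y>-100)&(Z<115)&(Z>70)
print(b.sum(),np.percentile(Z[b],[3,50,97]))
E
```

```text
[567.50417388 -46.59985551  95.02517905] [0.22925628 0.35467269 0.85459914] 62.06926300978015
held cen [566.8 -46.2] r 30.1 slot -28.8 0.97 z 90.5
490 [77.65529782 88.29524912 89.79318026]
```

Emit:
{"method": "drive_tool", "body": {"targets": [[[0, 0, 0], 0, 0.65], [[0, 0, 0], 0, 0.65], [[-8, 4, 0], 0, 0.65], [[-25, 13, 0], 0, 0.65], [[-45, 23.5, 0], 0, 0.65]]}}

```text
t: 21.28
ee_pos: [522.0, -23.0, 94.8]
eef_rot: [180.0, 0.0, 152.4]
force: [-0.3, 1.0, -0.4]
opening: 70.3
```

Emit:
{"method": "drive_tool", "body": {"targets": [[[-25, 13, 0], 0, 1], [[-40, 18, 30], 7, 1], [[-50, -10, 70], 14, 1], [[-50, -48, 100], 21, 1], [[-50, -86, 110], 28, 1]]}}

```text
t: 21.7
ee_pos: [472.6, -94.0, 202.1]
eef_rot: [-180.0, 0.2, -179.7]
force: [0.7, -1.0, 0.1]
opening: 85.5
```

Emit:
{"method": "drive_tool", "body": {"targets": [[[-5, -38, 0], 7, 1], [[-10, -76, 0], 14, 1], [[-15, -114, 0], 21, 1], [[-20, -152, 0], 28, 1], [[-22, -190, 0], 30, 1]]}}

```text
t: 22.12
ee_pos: [449.6, -283.2, 199.0]
eef_rot: [180.0, 0.0, -149.8]
force: [1.6, -0.7, 0.2]
opening: 85.1
```

Emit:
{"method": "drive_tool", "body": {"targets": [[[0, -20, 0], 0, 1], [[0, -20, 0], 0, 1], [[0, -20, 0], 0, 1], [[0, -20, 0], 0, 1]]}}

```text
t: 22.45
ee_pos: [450.4, -301.3, 198.7]
eef_rot: [179.9, -0.0, -150.2]
force: [0.1, 0.3, -0.4]
opening: 85.6
```

```bash
python3 - <<'E'
from h import *
o=ctrl.get_obs();print(o['ee_pos'],o['eef_rot'],o['opening'],o['qpos'])
im,d,m=grab('wrist','wr10');P=cloud(d,m,True);masses(im,P)
im,d,m=grab('side','sd3');P=cloud(d,m)
masses(im,P);held(im,P,88)
E
```

```text
[ 450.37655833 -301.33822487  198.67974817] [ 1.79932667e+02 -4.18101593e-03 -1.50238264e+02] 85.6275035831523 [-4.15271401e+01  2.04739453e+01 -1.13455115e+01  5.82456585e+01
  1.76400625e-02 -7.12888837e+01]
mass px [285. 184.] n 3178 cen [ 439.7 -338.8] r 30.4 slot 32.8 conc 0.97 z 11.5
mass px [576. 341.] n 1261 cen [430.   56.1] r 49.7 slot 82.8 conc 0.2 z 9.8
mass px [415. 230.] n 325 cen [ 441.7 -339.8] r 33.4 slot 148.4 conc 0.0 z 9.4
mass px [424. 358.] n 1354 cen [431.7  55.5] r 50.4 slot -76.1 conc 0.08 z 7.6
held cen [578.1 -22.7] r 5.4 slot 90.0 0.0 z 88.3
```

Emit:
{"method": "drive_tool", "body": {"targets": [[[-5, -18, -30], 2.2, 0.6], [[-10.8, -37.6, -60], 2.2, 0.5], [[-10.8, -37.6, -95], 2.2, 0.5], [[-10.8, -37.6, -130], 2.2, 0.5], [[-10.8, -37.6, -155], 2.2, 0.5]]}}

```text
t: 22.97
ee_pos: [439.3, -338.2, 41.5]
eef_rot: [179.9, -0.0, -148.0]
force: [0.4, 0.9, -0.6]
opening: 64.5
```

Emit:
{"method": "drive_tool", "body": {"targets": [[[0, 0, -12], 0, 0.5], [[0, 0, -20], 0, 0.5], [[0, 0, -25], 0, 0.5], [[0, 0, -28], 0, 0.5], [[0, 0, -28], 0, 0.5]]}}

```text
t: 23.38
ee_pos: [440.5, -339.9, 16.3]
eef_rot: [-180.0, 0.0, -148.0]
force: [-0.6, -0.3, 0.4]
opening: 64.2
```

```bash
python3 - <<'E'
from h import *
o=ctrl.get_obs();print(o['ee_pos'],o['eef_rot'],o['opening'])
im,d,m=grab('wrist','wr11');P=cloud(d,m,True);masses(im,P)
E
```

```text
[ 440.48065345 -339.94866199   16.28945357] [-1.79960520e+02  9.41194477e-03 -1.47993061e+02] 64.15826047809651
mass px [320. 314.] n 12890 cen [ 439.9 -339.2] r 30.6 slot 31.8 conc 0.97 z 11.5
```

Emit:
{"method": "drive_tool", "body": {"targets": [[[0, 0, 0.6], 0, 0.3], [[0, 0, 0.6], 0, 0.1], [[0, 0, 0.6], 0, -0.2], [[0, 0, 0.6], 0, -1], [[0, 0, 0.6], 0, -1]]}}

```text
t: 23.85
ee_pos: [440.5, -340.2, 17.8]
eef_rot: [-179.9, 0.0, -148.0]
force: [-1.2, 2.2, 5.4]
opening: 54.0
```

Emit:
{"method": "drive_tool", "body": {"targets": [[[0, 0, 0], 0, -1], [[0, 0, 0], 0, -1], [[0, 0, 10], 0, -1], [[0, 0, 30], 0, -1], [[0, 0, 60], 0, -1]]}}

```text
t: 24.27
ee_pos: [438.8, -338.9, 76.2]
eef_rot: [179.8, -0.0, -148.0]
force: [-0.2, 0.3, -2.0]
opening: 54.3
```

Emit:
{"method": "drive_tool", "body": {"targets": [[[0, 30, 30], 1, -1], [[0, 65, 60], 2, -1], [[0, 105, 80], 3, -1], [[0, 145, 80], 4.5, -1], [[0, 185, 80], 4.5, -1]]}}

```text
t: 24.68
ee_pos: [440.9, -158.3, 159.2]
eef_rot: [-179.8, 0.1, -143.5]
force: [1.0, 0.6, -1.6]
opening: 53.9
```

Emit:
{"method": "drive_tool", "body": {"targets": [[[15, 20, 0], 0, -1], [[30, 40, 0], 0, -1], [[45, 55, 0], 0, -1], [[60, 58, 0], 0, -1], [[64, 58, -10], 0, -1]]}}

```text
t: 25.1
ee_pos: [507.3, -100.4, 148.9]
eef_rot: [-179.7, 0.2, -143.4]
force: [0.6, -0.8, -1.6]
opening: 54.0
```

Emit:
{"method": "drive_tool", "body": {"targets": [[[0, 0, 0], 0, -1], [[0, 0, 0], 0, -1], [[0, 0, 0], 0, -1]]}}

```text
t: 25.35
ee_pos: [503.0, -101.4, 146.4]
eef_rot: [180.0, -0.0, -143.6]
force: [-1.1, 0.1, -1.2]
opening: 54.1
```

```bash
python3 - <<'E'
from h import *
o=ctrl.get_obs();print(o['ee_pos'],o['eef_rot'],o['opening'],o['t'])
im,d,m=grab('wrist','wr12');P=cloud(d,m,True);held(im,P,o['ee_pos'][2]-5)
E
```

```text
[ 502.96238277 -101.41421869  146.38945622] [ 1.79951045e+02 -4.94329224e-02 -1.43576144e+02] 54.14994502883526 25.35
held cen [ 503.  -101.5] r 30.5 slot 37.3 0.97 z 140.1
```

Emit:
{"method": "drive_tool", "body": {"targets": [[[2, 6, -12], -3, -1], [[2, 13, -24], -3, -1], [[2, 13, -32], -3, -1], [[2, 13, -35], -3, -1], [[2, 13, -35], -3, -1]]}}

```text
t: 25.82
ee_pos: [505.3, -88.3, 111.0]
eef_rot: [180.0, -0.1, -146.5]
force: [0.0, -0.7, -2.5]
opening: 54.4
```

Emit:
{"method": "drive_tool", "body": {"targets": [[[0, 0, 0], 0, -1], [[0, 0, 0], 0, -1], [[0, 0, 0], 0, -1]]}}

```text
t: 26.07
ee_pos: [506.4, -88.4, 112.1]
eef_rot: [-180.0, 0.0, -146.5]
force: [-0.8, -0.3, -2.2]
opening: 54.4
```

```bash
python3 - <<'E'
from h import *
o=ctrl.get_obs();print(o['ee_pos'],o['eef_rot'],o['opening'],o['t'])
im,d,m=grab('wrist','wr13');P=cloud(d,m,True);held(im,P,o['ee_pos'][2]-6)
im,d,m=grab('side','sd4');P=cloud(d,m);X,Y,Z=P[...,0],P[...,1],P[...,2];h=hsv(im)
b=(h[...,0]>12)&(h[...,0]<34)&(h[...,1]>90)&(X>530)&(X<600)&(Y<-15)&(Y>-80)&(Z<115)&(Z>86)
print(b.sum(),np.median(Z[b]),cv2.minAreaRect(np.float32(P[b][:,:2])))
E
```

```text
[506.44177781 -88.3810719  112.06094726] [-1.79952748e+02  3.61541254e-02 -1.46536128e+02] 54.381948608517455 26.0667
held cen [506.5 -88.7] r 30.3 slot 34.8 0.97 z 105.7
532 88.49117426717672 ((563.3611450195312, -46.295387268066406), (66.71237182617188, 59.35976791381836), 6.700220108032227)
```

Emit:
{"method": "drive_tool", "body": {"targets": [[[10, 6.8, 0], 0, -1], [[20, 13.5, 0], 0, -1], [[30, 20.3, 0], 0, -1], [[38, 25.7, 0], 0, -1], [[44, 29.8, 0], 0, -1]]}}

```text
t: 26.58
ee_pos: [551.5, -57.1, 111.4]
eef_rot: [-180.0, 0.0, -146.5]
force: [-0.0, 0.4, -2.6]
opening: 54.3
```

Emit:
{"method": "drive_tool", "body": {"targets": [[[5, 3.4, 0], 0, -1], [[10, 6.8, 0], 0, -1], [[14, 9.5, 0], 0, -1], [[17.2, 11.6, 0], 0, -1], [[17.2, 11.6, 0], 0, -1]]}}

```text
t: 27.0
ee_pos: [567.8, -46.3, 111.5]
eef_rot: [-180.0, 0.0, -146.5]
force: [0.7, -1.1, -1.6]
opening: 54.4
```

Emit:
{"method": "drive_tool", "body": {"targets": [[[0, 0, 0], 0, -1], [[0, 0, -1], 0, -1], [[0, 0, -2], 0, -1], [[0, 0, -2], 0, -1]]}}

```text
t: 27.33
ee_pos: [566.9, -46.8, 109.3]
eef_rot: [180.0, -0.0, -146.5]
force: [0.0, 0.4, -2.1]
opening: 54.1
```

Emit:
{"method": "drive_tool", "body": {"targets": [[[0, 0, -0.5], 0, -1], [[0, 0, -1], 0, -1], [[0, 0, -1.5], 0, -1], [[0, 0, -1.5], 0, -1]]}}

```text
t: 27.67
ee_pos: [567.2, -46.6, 107.9]
eef_rot: [180.0, -0.0, -146.5]
force: [0.1, 0.6, -1.4]
opening: 54.3
```

Emit:
{"method": "drive_tool", "body": {"targets": [[[0, 0, -0.5], 0, -1], [[0, 0, -1], 0, -1], [[0, 0, -1], 0, -1]]}}

```text
t: 27.92
ee_pos: [567.2, -46.6, 106.9]
eef_rot: [180.0, -0.0, -146.5]
force: [0.1, 0.3, -1.7]
opening: 54.3
```

Emit:
{"method": "drive_tool", "body": {"targets": [[[0, 0, -0.5], 0, -1], [[0, 0, -1], 0, -1], [[0, 0, -1], 0, -1]]}}

```text
t: 28.17
ee_pos: [567.3, -46.6, 106.0]
eef_rot: [-180.0, 0.0, -146.5]
force: [-0.9, 0.6, 0.7]
opening: 54.4
```

Emit:
{"method": "drive_tool", "body": {"targets": [[[0, 0, 0], 0, 0.45], [[0, 0, 0], 0, 0.45], [[0, 0, 0], 0, 0.45], [[0, 0, 0], 0, 0.45], [[0, 0, 0], 0, 0.45]]}}

```text
t: 28.58
ee_pos: [567.3, -46.6, 106.1]
eef_rot: [-180.0, 0.0, -146.5]
force: [0.4, 0.5, 0.0]
opening: 61.6
```

Emit:
{"method": "drive_tool", "body": {"targets": [[[0, 0, 0], 0, 0.65], [[0, 0, 0], 0, 0.65], [[-8, -5.3, 0], 0, 0.65], [[-25, -16.5, 0], 0, 0.65], [[-42, -27.7, 0], 0, 0.65]]}}

```text
t: 29.0
ee_pos: [524.4, -74.6, 105.8]
eef_rot: [180.0, -0.0, -146.5]
force: [0.6, -0.5, -0.4]
opening: 70.4
```

Emit:
{"method": "drive_tool", "body": {"targets": [[[-25, -16, 0], 0, 0.65], [[-40, -20, 30], 0, 0.65], [[-40, -20, 70], 0, 0.65], [[-40, -20, 100], 0, 0.65], [[-40, -20, 100], 0, 0.65]]}}

```text
t: 29.42
ee_pos: [487.3, -95.8, 211.7]
eef_rot: [-179.6, 0.3, -146.6]
force: [0.8, 0.6, -1.1]
opening: 70.1
```

```bash
python3 - <<'E'
from h import *
o=ctrl.get_obs();print(o['ee_pos'],o['eef_rot'],o['opening'],o['t'],o['qpos'])
im,d,m=grab('wrist','wr14');im2,d,m=grab('side','sd5');im3,d3,m3=grab('scene','sc5')
P=cloud(d,m);X,Y,Z=P[...,0],P[...,1],P[...,2];h=hsv(im2)
b=(h[...,0]>12)&(h[...,0]<34)&(h[...,1]>90)&(X>530)&(X<610)&(Y<-10)&(Y>-90)&(Z<115)&(Z>94)
print(b.sum(),np.median(Z[b]),cv2.minAreaRect(np.float32(P[b][:,:2])))
f=lambda i,u,v,w,h,k:cv2.resize(i[v:v+h,u:u+w],None,fx=k,fy=k,interpolation=cv2.INTER_CUBIC)
a=f(im2,260,225,100,75,4);c=f(im3,235,160,100,75,4)
w=cv2.resize(im,(400,300));o=np.vstack([np.hstack([a,c]),np.hstack([w,f(im3,270,205,100,75,4)])])
cv2.imwrite('pics/c5.png',o[:,:,::-1])
E
```

```text
[487.27247004 -95.75237766 211.67637016] [-179.60198505    0.2907978  -146.56119022] 70.14013846013584 29.4167 [-1.95543655e+01  1.47177151e+01 -1.75004453e+01  5.72889665e+01
 -7.35331162e-03 -5.29921969e+01]
565 97.53392092252045 ((567.1052856445312, -46.305877685546875), (57.89016342163086, 57.1082763671875), 25.841533660888672)
```

View pics/c5.png

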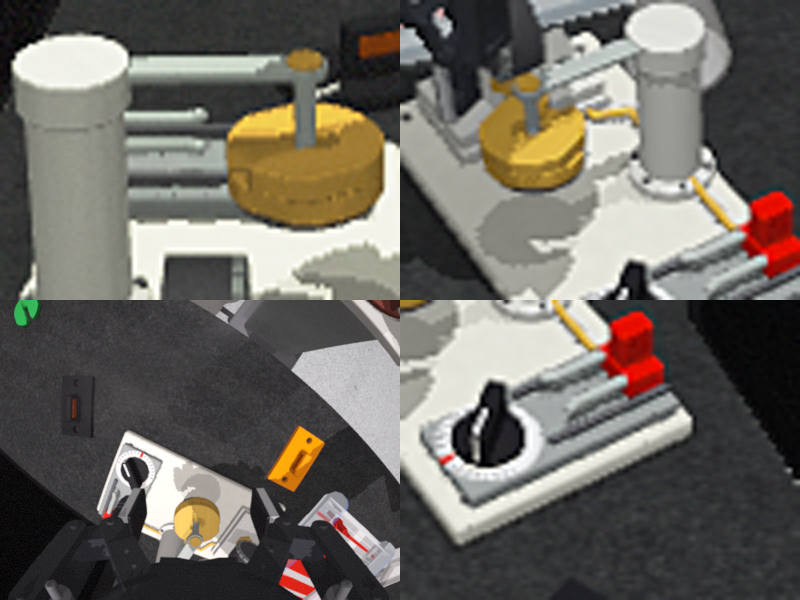

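Both masses are stacked flat with the stem central. Now the knob: I work out numerically which bar end carries the white pointer.

```bash
python3 - <<'E'
from h import *
for n in ['wr1','wr4','wr5','wr14']:
    im,d,m=load(n);P=cloud(d,m,True);X,Y,Z=P[...,0],P[...,1],P[...,2];h=hsv(im)
    k=(Z>54)&(Z<68)&(np.hypot(X-577.7,Y+146.4)<30)
    if k.sum()<50: print(n,'none');continue
    r=cv2.minAreaRect(np.float32(P[k][:,:2]));w=k&(h[...,2]>140)&(h[...,1]<60)
    w2=(Z>30)&(Z<68)&(np.hypot(X-577.7,Y+146.4)<24)&(h[...,2]>140)&(h[...,1]<60)
    red=(np.hypot(X-577.7,Y+146.4)<45)&(X<560)&(Z<40)&((h[...,0]<8)|(h[...,0]>172))&(h[...,1]>110)
    print(n,k.sum(),r,'white',w.sum(),np.median(P[w],0).round(1),'w2',w2.sum(),np.median(P[w2],0).round(1),'red',red.sum(),np.median(P[red],0).round(1))
E
```

```text
wr1 589 ((577.714599609375, -146.26663208007812), (44.178192138671875, 13.707375526428223), 50.56143569946289) white 53 [ 571.6 -155.4   61.4] w2 305 [ 569.9 -135.4   34.4] red 10 [ 552.4 -149.6   34.4]
wr4 617 ((577.6145629882812, -146.6219940185547), (45.247501373291016, 12.954468727111816), 50.50351333618164) white 54 [ 571.1 -155.6   61.6] w2 348 [ 572.6 -136.9   34.3] red 5 [ 553.8 -149.3   34.9]
wr5 598 ((578.16064453125, -147.62530517578125), (45.12578582763672, 13.50617504119873), 49.847469329833984) white 54 [ 571.8 -155.    61.7] w2 306 [ 568.3 -156.1   34.7] red 21 [ 551.8 -150.1   34.6]
wr14 735 ((577.05908203125, -147.322998046875), (42.6659049987793, 13.760695457458496), 50.8762321472168) white 115 [ 570.7 -156.3   61.5] w2 531 [ 566.7 -150.4   34.7] red 24 [ 551.2 -149.9   34.5]
```

```bash
python3 - <<'E'
from h import *
im,d,m=load('wr14');P=cloud(d,m,True).reshape(-1,3)
im,d,m=load('wr1');P=np.vstack([P,cloud(d,m,True).reshape(-1,3)])
im,d,m=load('wr5');P=np.vstack([P,cloud(d,m,True).reshape(-1,3)])
P=P[np.isfinite(P[:,0])];c,s=np.cos(np.radians(5.5)),np.sin(np.radians(5.5))
q=P[:,:2]-[577.7,-146.7];a=q[:,0]*c+q[:,1]*s;b=-q[:,0]*s+q[:,1]*c
print('rows: a (back), cols b -25..25 by 5; max z')
for A in range(-30,120,8):
    print(A,[int(np.percentile(P[k][:,2],90)) if (k:=(a>=A)&(a<A+8)&(b>=B)&(b<B+5)&(P[:,2]<140)).sum()>3 else -1 for B in range(-30,30,5)])
E
```

```text
rows: a (back), cols b -25..25 by 5; max z
-30 [33, 33, 33, 34, 34, 35, 34, 35, 34, 34, 34, 33]
-22 [34, 34, 56, 60, 59, 40, 40, 40, 39, 35, 34, 34]
-14 [34, 35, 61, 62, 62, 61, 58, 40, 40, 39, 35, 34]
-6 [35, 39, 41, 61, 62, 62, 61, 60, 41, 40, 38, 35]
2 [35, 39, 40, 40, 59, 61, 62, 62, 61, 57, 35, 34]
10 [34, 35, 39, 40, 40, 40, 61, 62, 62, 60, 35, 34]
18 [34, 34, 34, 35, 39, 40, 39, 53, 48, 34, 34, 33]
26 [34, 39, 38, 34, 34, 34, 34, 34, 34, 38, 38, 33]
34 [34, 39, 38, 34, 34, 34, 34, 34, 34, 38, 39, 34]
42 [34, 39, 48, 50, 49, 34, 34, 47, 50, 48, 38, 34]
50 [34, 39, 39, 50, 50, 34, 34, 49, 50, 47, 39, 34]
58 [34, 38, 39, 50, 49, 34, 34, 49, 50, 49, 39, 34]
66 [34, 39, 38, 50, 49, 34, 34, 49, 50, 39, 39, 34]
74 [34, 38, 44, 50, 49, 64, 65, 50, 50, 48, 39, 34]
82 [34, 39, 50, 51, 74, 75, 75, 74, 50, 50, 39, 34]
90 [33, 38, 50, 51, 74, 76, 76, 74, 51, 50, 38, 34]
98 [34, 38, 49, 51, 74, 75, 76, 74, 50, 50, 39, 34]
106 [32, 35, -1, -1, -1, -1, -1, -1, -1, -1, -1, 22]
114 [-1, -1, -1, -1, -1, -1, -1, 2, 2, 1, 1, 2]
```

Emit:
{"method": "drive_tool", "body": {"targets": [[[20, -20, 0], 6, 0.2], [[50, -40, 0], 12, 0], [[80, -50, -30], 17, 0], [[91, -50, -60], 17, 0], [[91, -50, -90], 17, 0]]}}

```text
t: 29.98
ee_pos: [577.8, -145.0, 112.9]
eef_rot: [180.0, 0.0, -129.5]
force: [-0.9, -0.1, -0.8]
opening: 42.5
```

Emit:
{"method": "drive_tool", "body": {"targets": [[[0, 0, 0], 0, 0], [[0, 0, 0], 0, 0], [[0, 0, 0], 0, 0]]}}

```text
t: 30.23
ee_pos: [575.9, -144.2, 116.6]
eef_rot: [180.0, -0.0, -129.5]
force: [0.1, 0.2, 1.0]
opening: 42.9
```

Emit:
{"method": "drive_tool", "body": {"targets": [[[1.8, -2.5, -15], 0, 0], [[1.8, -2.5, -30], 0, 0], [[1.8, -2.5, -42], 0, 0], [[1.8, -2.5, -50], 0, 0], [[1.8, -2.5, -50], 0, 0]]}}

```text
t: 30.65
ee_pos: [577.8, -146.7, 66.2]
eef_rot: [180.0, -0.0, -129.5]
force: [-0.7, -0.1, 0.3]
opening: 42.7
```

Emit:
{"method": "drive_tool", "body": {"targets": [[[0, 0, 0], 0, -0.4], [[0, 0, 0], 0, -1], [[0, 0, 0], 0, -1], [[0, 0, 0], 0, -1], [[0, 0, 0], 0, -1]], "force": 30}}

```text
t: 31.07
ee_pos: [578.7, -147.0, 67.5]
eef_rot: [-179.9, 0.0, -129.5]
force: [-1.2, 1.7, 5.9]
opening: 11.7
```

Emit:
{"method": "drive_tool", "body": {"targets": [[[0, 0, 0], -6, -1], [[0, 0, 0], -12, -1], [[0, 0, 0], -18, -1], [[0, 0, 0], -24, -1], [[0, 0, 0], -30, -1]]}}

```text
t: 31.48
ee_pos: [578.8, -147.1, 67.4]
eef_rot: [-179.9, 0.1, -159.8]
force: [-1.2, -0.0, 4.4]
opening: 12.3
```

Emit:
{"method": "drive_tool", "body": {"targets": [[[0, 0, 0], -6, -1], [[0, 0, 0], -11, -1], [[0, 0, 0], -15, -1], [[0, 0, 0], -15, -1], [[0, 0, 0], -15, -1]]}}

```text
t: 31.9
ee_pos: [578.8, -147.2, 67.4]
eef_rot: [-179.9, 0.1, -174.6]
force: [-1.2, 0.3, 5.3]
opening: 12.0
```

Emit:
{"method": "drive_tool", "body": {"targets": [[[0, 0, 0], 0, -0.2], [[0, 0, 0], 0, 0], [[0, 0, 0], 0, 0], [[0, 0, 20], 0, 0], [[0, 0, 50], 0, 0]]}}

```text
t: 32.32
ee_pos: [576.0, -146.0, 114.0]
eef_rot: [179.9, -0.3, -174.5]
force: [1.2, -1.4, 1.1]
opening: 42.5
```

Emit:
{"method": "drive_tool", "body": {"targets": [[[-10, 0, 30], 0, 0], [[-20, 0, 60], 0, 0], [[-20, 0, 60], 0, 0], [[-20, 0, 60], 0, 0], [[-20, 0, 60], 0, 0]]}}

```text
t: 32.73
ee_pos: [558.0, -146.8, 175.6]
eef_rot: [180.0, -0.0, -174.5]
force: [0.4, -0.6, 0.3]
opening: 42.8
```

```bash
python3 - <<'E'
from h import *
o=ctrl.get_obs();print(o['ee_pos'],o['eef_rot'],o['qpos'])
im,d,m=grab('wrist','wr15');P=cloud(d,m,True);X,Y,Z=P[...,0],P[...,1],P[...,2];h=hsv(im)
k=(Z>54)&(Z<68)&(np.hypot(X-577.7,Y+146.4)<30)
w=k&(h[...,2]>140)&(h[...,1]<60)
print(k.sum(),cv2.minAreaRect(np.float32(P[k][:,:2])),w.sum(),np.median(P[w],0))
b=(Z>70)&(Z<80)&(X>640)&(X<700)&(Y<-110)&(Y>-180)&(h[...,1]>120)
if b.sum()>10: print('tab',b.sum(),cv2.minAreaRect(np.float32(P[b][:,:2])))
b=(Z>128)&(Z<140)&(X>540)&(X<600)&(Y<-10)&(Y>-90)
E
```

```text
[ 557.95634309 -146.75986128  175.61632897] [ 1.79995618e+02 -3.62482976e-03 -1.74527068e+02] [-2.19971010e+01  2.51083122e+01 -7.84784522e+00  5.70490799e+01
  2.21560001e-03 -2.74700328e+01]
1045 ((577.833740234375, -147.4805908203125), (44.505096435546875, 11.990659713745117), 5.676044940948486) 135 [ 565.6095576  -148.19738899   61.680575  ]
tab 490 ((669.8191528320312, -137.83544921875), (22.40355682373047, 15.731513977050781), 5.78766393661499)
```

Emit:
{"method": "drive_tool", "body": {"targets": [[[35, 3, 0], 0, 0], [[70, 6, 0], 0, 0], [[100, 9, 0], 0, 0], [[111.8, 9, 0], 0, 0], [[111.8, 9, -20], 0, 0]]}}

```text
t: 33.2
ee_pos: [673.9, -137.8, 156.7]
eef_rot: [-179.9, 0.2, -174.5]
force: [0.3, -0.8, 0.6]
opening: 42.9
```

Emit:
{"method": "drive_tool", "body": {"targets": [[[0, 0, -20], 0, 0], [[0, 0, -40], 0, 0], [[0, 0, -55], 0, 0], [[0, 0, -55], 0, 0], [[0, 0, -55], 0, 0]]}}

```text
t: 33.62
ee_pos: [668.8, -137.3, 99.1]
eef_rot: [179.9, -0.2, -174.5]
force: [0.4, 0.4, 0.1]
opening: 42.9
```

Emit:
{"method": "drive_tool", "body": {"targets": [[[0.7, -0.4, -10], 0, 0], [[0.7, -0.4, -20], 0, 0], [[0.7, -0.4, -27], 0, 0], [[0.7, -0.4, -27], 0, 0]]}}

```text
t: 33.95
ee_pos: [669.5, -137.9, 72.1]
eef_rot: [179.9, -0.1, -174.5]
force: [0.4, 0.1, 0.3]
opening: 42.6
```

Emit:
{"method": "drive_tool", "body": {"targets": [[[0, 0, 0], 0, -0.4], [[0, 0, 0], 0, -1], [[0, 0, 0], 0, -1], [[0, 0, 0], 0, -1], [[0, 0, 0], 0, -1]]}}

```text
t: 34.37
ee_pos: [670.7, -137.6, 74.6]
eef_rot: [180.0, 0.0, -174.5]
force: [-1.2, 5.9, 3.7]
opening: 14.9
```

Emit:
{"method": "drive_tool", "body": {"targets": [[[-4, -0.4, 0], 0, -1], [[-9, -0.9, 0], 0, -1], [[-14, -1.3, 0], 0, -1], [[-19, -1.8, 0], 0, -1], [[-24, -2.3, 0], 0, -1]]}}

```text
t: 34.78
ee_pos: [646.8, -140.2, 74.5]
eef_rot: [180.0, 0.1, -174.5]
force: [0.7, 5.5, 4.7]
opening: 15.2
```

Emit:
{"method": "drive_tool", "body": {"targets": [[[-5, -0.5, 0], 0, -1], [[-10, -1, 0], 0, -1], [[-15, -1.4, 0], 0, -1], [[-20, -1.9, 0], 0, -1], [[-24, -2.3, 0], 0, -1]]}}

```text
t: 35.2
ee_pos: [622.5, -142.8, 74.5]
eef_rot: [-180.0, 0.1, -174.5]
force: [1.7, 5.4, 6.1]
opening: 15.3
```

Emit:
{"method": "drive_tool", "body": {"targets": [[[-1.5, -0.1, 0], 0, -1], [[-3, -0.3, 0], 0, -1], [[-4.5, -0.4, 0], 0, -1], [[-4.5, -0.4, 0], 0, -1], [[-4.5, -0.4, 0], 0, -1]]}}

```text
t: 35.62
ee_pos: [619.8, -143.1, 74.6]
eef_rot: [-180.0, 0.2, -174.5]
force: [6.5, 5.4, 1.3]
opening: 15.6
```

Emit:
{"method": "drive_tool", "body": {"targets": [[[-2, -0.2, 0], 0, -1], [[-2, -0.2, 0], 0, -1], [[-2, -0.2, 0], 0, -1]]}}

```text
t: 35.87
ee_pos: [619.5, -143.1, 74.6]
eef_rot: [180.0, 0.4, -174.5]
force: [14.2, 7.4, -5.5]
opening: 15.4
```

Emit:
{"method": "drive_tool", "body": {"targets": [[[0, 0, 0], 0, -0.3], [[0, 0, 0], 0, -0.1], [[0, 0, 0], 0, -0.1], [[0, 0, 20], 0, -0.1], [[0, 0, 50], 0, -0.1]]}}

```text
t: 36.28
ee_pos: [613.4, -143.2, 121.5]
eef_rot: [179.9, -0.4, -174.6]
force: [-0.1, 0.5, 0.6]
opening: 38.3
```

Emit:
{"method": "drive_tool", "body": {"targets": [[[-20, 0, 40], 0, -0.1], [[-50, 0, 80], 0, -0.1], [[-80, 0, 110], 0, -0.1], [[-100, 0, 110], 0, -0.1], [[-100, 0, 110], 0, -0.1]]}}

```text
t: 36.7
ee_pos: [512.8, -143.9, 237.0]
eef_rot: [-179.9, 0.1, -174.6]
force: [0.6, -0.4, -0.4]
opening: 38.2
```

Emit:
{"method": "drive_tool", "body": {"targets": [[[0, 0, 0], 0, -0.1], [[0, 0, 0], 0, -0.1], [[0, 0, 0], 0, -0.1], [[0, 0, 0], 0, -0.1]]}}

```text
t: 37.03
ee_pos: [516.3, -143.4, 233.0]
eef_rot: [180.0, -0.1, -174.5]
force: [-0.6, -0.3, 0.1]
opening: 38.7
```

```bash
python3 - <<'E'
from h import *
o=ctrl.get_obs();print(o['ee_pos'],o['eef_rot'],o['t'])
im,d,m=grab('wrist','wr16');P=cloud(d,m,True);X,Y,Z=P[...,0],P[...,1],P[...,2];h=hsv(im)
b=(Z>69)&(Z<80)&(X>590)&(X<700)&(Y<-110)&(Y>-180)&(h[...,1]>120)
print('tab',b.sum(),cv2.minAreaRect(np.float32(P[b][:,:2])))
k=(Z>54)&(Z<68)&(np.hypot(X-577.7,Y+146.4)<24);print('knob',cv2.minAreaRect(np.float32(P[k][:,:2])))
b=(Z>35)&(Z<46)&(X>520)&(X<660)&(Y>20)&(Y<110)&(h[...,2]>90);print('gauge',cv2.minAreaRect(np.float32(P[b][:,:2])),np.median(Z[b]))
s,ds,ms=grab('side','sd6');P=cloud(ds,ms);X,Y,Z=P[...,0],P[...,1],P[...,2];h=hsv(s)
b=(h[...,0]>12)&(h[...,0]<34)&(h[...,1]>90)&(X>530)&(X<610)&(Y<-10)&(Y>-90)&(Z<115)&(Z>94)
print('masses',b.sum(),np.median(Z[b]),cv2.minAreaRect(np.float32(P[b][:,:2])))
sc,_,_=grab('scene','sc6')
f=lambda i,u,v,w,h,k:cv2.resize(i[v:v+h,u:u+w],None,fx=k,fy=k,interpolation=cv2.INTER_CUBIC)
r=np.hstack([f(s,200,215,200,150,2),f(sc,230,150,133,100,3)[:300,:399]])
w=im[60:360,60:460];o=np.vstack([r,np.hstack([w,f(sc,90,90,400,300,1)])[:,:r.shape[1]]]);cv2.imwrite('pics/c6.png',o[:,:,::-1])
E
```

```text
[ 516.34339407 -143.39296225  233.02054693] [ 1.79969490e+02 -7.03420667e-02 -1.74512654e+02] 37.0333
tab 388 ((619.1166381835938, -142.56707763671875), (21.45237159729004, 16.122703552246094), 5.87450647354126)
knob ((577.6867065429688, -147.00851440429688), (44.24256896972656, 13.640960693359375), 4.997376918792725)
gauge ((590.3140258789062, 60.722450256347656), (101.33201599121094, 62.196041107177734), 5.266334056854248) 41.59870181231253
masses 566 97.60219112685226 ((568.0713500976562, -46.8194694519043), (58.686363220214844, 58.173789978027344), 38.442298889160156)
```

View pics/c6.png

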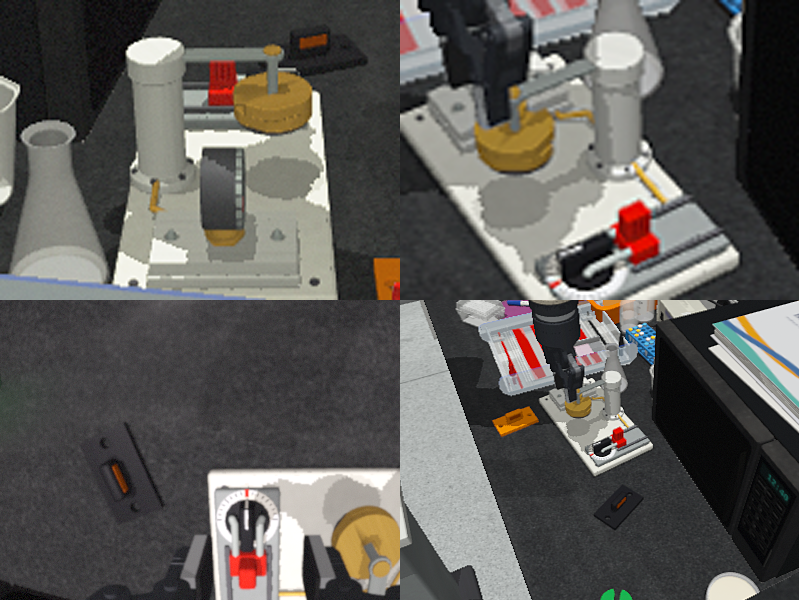

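The lock is fully home over the knob, the pointer is on the red mark, and the gauge and masses are in place. The cover lies flat and no brass mass is left on the bench, so I hand in.

```bash
python3 -c "
from workcell import ctrl
print(ctrl.finish_job())"
```

```text
the job is handed in; nothing more can be done
None
```

The job is done and handed in at about 37 s of the 210 s allowed; `finish_job` gave no verdict.

- **Cover:** it lies flat on the bench in front of the stand. It touched down harder than I meant, with a reading of about 60 N at the wrist, against the 120 N limit.
- **Gauge:** it had been standing with its dial to the back, so I turned it and lowered it over both pins. The plate top reads 41.5 mm, and each end agreed to 0.2 mm when checked right after placing. The dial faces the front.
- **Masses:** two brass masses were present and both hang on the hanger. The slots are about 62° apart by the measured angles, and the stem is within about 1 mm of the disc centre. No brass mass is left on the bench.
- **Knob and lock:** I turned the knob only after the gauge and masses were in place. The bar measures 5.0° and the stand 5.3–5.8°, so the pointer is on its mark. The tab moved 51 mm to its end stop, and the prongs lie on either side of the bar.
- **Bystanders:** flask and beaker were not touched as far as the images and forces show.

No final check failed.

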